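# Hang the sound carving on the drying rail

### The arm

A 6-joint arm with a two-finger parallel gripper is mounted at the origin on the work surface. World frame = base frame: x ahead of the robot, y to its left, z up, the work surface at z = 0. Lengths are in m, angles in rad, forces in N, time in s.
With the tool pointing down it reaches from about 0.375 to 0.975 m from the base axis. Payload 3.8 kg.
Tool frame: the origin (TCP) lies on the centre line of the jaws, within the pads' length; the fingertips stand arm.tip_reach ahead of it and the grasp point (between the pads) is the TCP (arm.tip_reach is the distance from the TCP to the fingertips, in m); z points along the fingers, y is the line along which they close (so a half turn about z gives the same grasp; the last joint's range is limited). The gripper opens to 85 mm and grips with 20 to 120 N. Pads are 22 mm wide; open, the fingers measure 114 mm over their backs; the gripper's body (76 mm by 85 mm) begins 54 mm behind the grasp point. The pads swing forward as they close: fully open they stand 13 mm farther back than shut.
Start: joints at [-1.243, 0.264, 1.604, -0, 1.274, -0.037], TCP at [0.241, -0.631, 0.25] pointing down, gripper open.
Joint ranges: [-2.63, 2.63], [-0.94, 2.18], [0.31, 2.57], [-1.31, 4.45], [0, 2.66], [-2.55, 2.55]. Speed limits (rad/s): [2.57, 2.57, 3.14, 3.14, 3.14, 3.14].

### API

Orientations are given as a 3x3 rotation matrix whose columns are the frame's x, y, z axes.
In Python, from workcell import arm, grab_frame, camera_info, find_in, outline_of gives the robot as it stands.
- The arm moves only by the tool arm_command, never from a script. Its argument "moves" is a list of rows, each a list of 3 entries, a list of its own where there are three numbers: the shift along the tool's x, y, z in mm, then the turn about the tool's z in degrees, then the closure, from -1 (fully open) to 1 (shut). A call has exactly 10 rows; each row is the pose to reach, as a shift and turn from the pose commanded when the call began, along the tool's axes at that moment; what a row does not reach only later rows make up. A row lasts 1/12 s, in which the tool goes at most 41.7 mm and 7.16 degrees, less where a joint would pass 70% of its speed; a pose out of reach is approached as far as the arm can. A call with a gripper value outside its range is refused whole. The fingers move at their own pace and stop on an object; "newtons" is the grip in N (left out, the last holds). Time passes only in rows, so rows that repeat a pose let the fingers close, or fill a call up. It gives the time, the measured TCP pose, the force, the opening and the grip force at its end, in the units of the state.
- arm.sense(): the state, without advancing time (a new reading comes with each control period).
- grab_frame(name): name is "scene" or "top"; returns (picture, depth): 384x512x3 uint8, red, green, blue; 384x512 float32, m along the optical axis (not along the pixel's ray), 0 where there is no reading.
- camera_info(name): a dict with "fovy" (degrees; the focal length in pixels is half the picture's height over the tangent of half this angle, whatever the lens; pixels are square), "cx", "cy" (the principal point, pixels), "R" (3x3) and "t" (3): a world point X has camera coordinates R X + t. Camera axes: x right, y down, z forward; pixel columns grow to the right and rows downward; lengths in m; the calibration is good to about 2 mm. A picture is of the moment at which its call begins. camera_info takes no time and is no camera call.
- arm.job_done(): hands the job in; it is judged then, once.
Trained networks look in the newest picture that a camera, given by its name, has taken for a name from the list of things; names that differ only in an ending like _2 or _b are one class to them, and where a whole thing is asked for, a point or a joint stands for the part that bears it (a point fixed in the world has none). Each returns a list of dicts, best first, with "score" (0 to 1); they miss things now and then, are a little off and sometimes report something else, mostly with a low value. They report only what shows in the picture. A call takes as long as a camera call. They do not tell look-alikes from the thing itself.
- find_in(camera, target): "at" ([x, y, z] in m, in the coordinates of the camera as it stood for that picture, good to about 4 mm: the middle of the surface that is visible of it).
- outline_of(camera, target): "pixels" (384x512 bool, what is visible of it).
The state is a dict: "clock": time; "joint_pos": joint angles; "joint_velocities": joint speeds; "effort": joint torques, N m; "tcp_pos": TCP position; "tcp_rot": TCP orientation; "ft_force": force on the tool from outside, world axes, zero at the start; "ft_torque": the same for the moment, N m; "grip_width": finger opening in m; "gripper_force": force on a finger pad.
Only numpy, scipy, OpenCV 4.12 (cv2) and the standard library are available. Lean on these libraries where they do the work, as an engineer would, in place of code of your own. Each camera call takes 0.05 s, during which the arm holds its last target. There are 200 camera calls.

### The job

Of the three freshly oiled plaques in the leaning rack, take the one that has both upper corners whole, hook its hanger over the drying rail at the uncovered end, and slide it along under the clear cover until its hook is centred on the red tape, hanging free. Leave the two chipped plaques in the rack, and do not disturb the plaque already hanging or the oil tin.

Things in the scene. Friction and masses are not known exactly. Their poses are not given: they have to be found in the camera images.
- sound: The whole plaque, both upper corners present, on its drying hanger, 140 to 240 g; in one of the rack's three places. Carved wood 84 wide (y), 22 thick (x), 90 tall (z), lotus relief on its -x face; above it a pale wooden grip block, then an aluminium strap hook. Origin: middle of the plaque's underside; z up along the hanger, y across it.
- sound_grip (a point): Centre of the sound plaque's pale grip block, 112 mm up from its underside (z 90 to 134), 26 mm wide between the side faces to pinch (y), 26 mm deep (x).
- sound_hook (a point): Middle of the inside of the hook's bend, 207 mm up from the underside: it sits on the rail's top when hung. Strap 20 wide (y), 4 thick: shank up the block's front (x -17 to -13), over the top (z 207 to 211), down as a lip at x +13 to +17, its end flared out to +x and ending at z 176. Gap inside 26 mm, mouth downward.
- chipped_a: A plaque on the same hanger with the same frame, but its +y upper corner (26 wide, 30 tall) is broken off. In the leaning rack.
- chipped_b: As chipped_a, but with the -y upper corner broken off. In the leaning rack.
- rack: Fixed plywood rack, 314 long (y), 100 tall. Three plaques side by side 100 mm apart, carved faces to -x (the robot), tops leaning 25 degrees back to +x. Their undersides stand on a ledge, 34 mm above the bench, with an 8 mm lip in front; two bars carry their backs up to 68 mm along the plaque; the grip blocks stand free above. Origin on the bench below the middle underside.
- stand: Fixed drying rail: steel tube, diameter 14 mm, along y, axis 290 mm above the origin on the bench, y -275 to +240, a post with a black knob at each end. Robot on its -x side. Over y -275 to +85 a flat clear dust cover, x -18 to +72, underside 20 mm above the tube's axis: too low to hook a hanger on beneath it, high enough for a hook to slide. Its rear posts at x +55. Open above beyond y +85.
- load (a point): On the top of the rail (297 mm above the bench), in the middle of the uncovered stretch, at stand y +155; axes as the stand's.
- mark: Red tape 24 mm wide round the rail under the cover, and a strip of the same tape on the cover's front edge above it. Origin on the tube's axis (7 mm below its top), mid tape; axes as the stand's. At stand y -90 to 0. The next hanger hangs about 117 mm farther to -y.
- hung: A finished sound plaque already hanging from the rail, same hanger and frame, beyond the tape on its -y side. To be left alone.
- oil_tin: Green round oil tin, 68 mm across, 95 tall, standing on the bench between robot and rail. Origin under its centre.
There are look-alikes about, which are no part of the job. What is shaped like the sound but orange or yellow is not meant.

How it is judged:
On the way, in this order (a step that is already met when the one before it is completed fails the run):
1. the sound plaque's hook is over the rail, at the uncovered end (x of sound_hook in the frame of stand between -0.012 and 0.012 m and z of sound_hook in the frame of stand between 0.291 and 0.309 m and y of sound_hook in the frame of stand above 0.085 m), for 0.2 s.
2. its hook, still on the rail, is over the red tape (x of sound_hook in the frame of stand between -0.01 and 0.01 m and z of sound_hook in the frame of stand between 0.293 and 0.301 m and y of sound_hook in the frame of mark between -0.012 and 0.012 m), for 0.2 s.
At the end, for the whole second after the job is handed in: The sound plaque hangs still and upright (0.15 rad), hook bend within 4 mm of the rail's top and 10 mm of its axis, within 12 mm of the middle of the red tape along the rail; chipped plaques, hung plaque and oil tin within 15 mm of their starts (all of step 2 and angle between sound's own z axis and vertical below 0.15 rad and linear speed of sound below 0.03 m/s and distance of each of chipped_a, chipped_b, hung, oil_tin from where it was at the start of the episode below 0.015 m); the robot touches nothing.
It fails at once if the first chipped plaque is moved by more than 15 mm (distance of chipped_a from where it was at the start of the episode above 0.015 m).
It fails at once if the second chipped plaque is moved by more than 15 mm (distance of chipped_b from where it was at the start of the episode above 0.015 m).
It fails at once if the plaque already hanging is moved by more than 15 mm (distance of hung from where it was at the start of the episode above 0.015 m).
It fails at once if the oil tin is moved by more than 15 mm (distance of oil_tin from where it was at the start of the episode above 0.015 m).
It also fails if it takes over 54 s, if anything falls off the work surface, if the arm or the gripper's body presses on something with over 40 N, if the wrist force passes 120 N, or if a joint passes its speed limit or range.

## Working session

There is one attempt and no reset: what is moved stays moved. The work goes in short steps, Python scripts to look and compute and a tool call to move; the robot and the scene stay as the last step left them, time stands still between calls to the robot, and variables do not carry over. Pictures are saved under pics/ and viewed, at most 10 in all, crops included, and the job is handed in when it is done.

Besides the shell and the picture viewer there is one more tool, called after ">>>" as name([rows], argument=value, ...), one row to a line, values as JSON. arm_command: Moves the arm, as the interface text tells. Its arguments: {"type":"object","properties":{"moves":{"type":"array"},"newtons":{"type":"number"}},"required":["moves"]}

```bash
mkdir -p pics; ls; cat > h.py <<'E'
import numpy as np, cv2
from workcell import arm, grab_frame, camera_info, find_in, outline_of
def K(n):
    c=camera_info(n); f=192/np.tan(np.radians(c["fovy"])/2); return c,f
def w(n,p):
    c,_=K(n); return np.array(c["R"]).T@(np.array(p)-np.array(c["t"]))
def pix(n,u,v,d):
    c,f=K(n); return w(n,[(u-c["cx"])/f*d,(v-c["cy"])/f*d,d])
def proj(n,X):
    c,f=K(n); q=np.array(c["R"])@np.array(X)+np.array(c["t"]); return q[0]/q[2]*f+c["cx"],q[1]/q[2]*f+c["cy"]
def cloud(n,depth):
    c,f=K(n); v,u=np.mgrid[:384,:512]; P=np.stack([(u-c["cx"])/f*depth,(v-c["cy"])/f*depth,depth],-1)
    return (P-np.array(c["t"]))@np.array(c["R"])
E
python3 - <<'E'
from h import *
for n in ["scene","top"]:
    im,d=grab_frame(n); np.savez(f"{n}0.npz",im=im,d=d); cv2.imwrite(f"pics/{n}0.png",cv2.resize(im[:,:,::-1],(768,576)))
    c,f=K(n); print(n,f,c["cx"],c["cy"],np.round(-np.array(c["R"]).T@np.array(c["t"]),3))
    for t in ["sound","sound_grip","sound_hook","chipped_a","hung","oil_tin","mark","stand","rack"]:
        for r in find_in(n,t)[:6]:
            print(t,round(r["score"],2),np.round(w(n,r["at"]),3),np.round(proj(n,w(n,r["at"]))))
s=arm.sense(); print(arm.tip_reach,s)
E
```

```text
pics
scene 359.36176392667363 251.86962916513562 185.44897126942146 [ 1.129 -0.283  1.104]
sound 0.63 [0.237 0.299 0.022] [302. 152.]
sound 0.6 [0.733 0.285 0.02 ] [363. 253.]
sound 0.56 [0.492 0.271 0.153] [332. 177.]
sound_grip 0.77 [0.729 0.279 0.027] [362. 252.]
sound_grip 0.64 [0.236 0.307 0.029] [304. 150.]
sound_grip 0.54 [0.496 0.277 0.15 ] [334. 178.]
sound_hook 0.98 [0.729 0.276 0.022] [360. 253.]
sound_hook 0.87 [0.492 0.274 0.148] [332. 178.]
sound_hook 0.69 [0.236 0.304 0.027] [303. 150.]
chipped_a 0.74 [0.499 0.376 0.155] [359. 170.]
chipped_a 0.68 [0.492 0.175 0.158] [307. 184.]
hung 0.69 [ 0.587 -0.323  0.136] [169. 259.]
oil_tin 0.57 [ 0.386 -0.194  0.099] [195. 202.]
mark 0.62 [ 0.576 -0.209  0.316] [199. 210.]
mark 0.62 [0.496 0.276 0.155] [334. 177.]
stand 0.93 [ 0.62  -0.235  0.314] [194. 227.]
rack 0.56 [0.476 0.305 0.047] [332. 190.]
top 459.5041207577706 254.0901288928265 188.70202563026731 [0.372 0.015 1.544]
sound 0.94 [0.723 0.282 0.026] [177. 111.]
sound 0.87 [0.222 0.309 0.028] [166. 261.]
sound 0.86 [0.466 0.278 0.114] [172. 185.]
sound_grip 0.87 [0.719 
[... 777 characters left out ...]
2]), 'joint_velocities': array([ 4.05167558e-04,  1.02441218e-05,  1.70550133e-03, -7.84665931e-04,
       -6.03527226e-04,  1.06112465e-03]), 'effort': array([-8.90415686e-05, -5.15081406e+01, -3.67739725e+01, -3.00881845e-05,
        8.21811009e-04,  8.44638407e-06]), 'tcp_pos': array([ 0.24081613, -0.630577  ,  0.25027263]), 'tcp_rot': array([[ 9.34206193e-01,  3.56733496e-01,  3.04709767e-05],
       [ 3.56733496e-01, -9.34206194e-01,  1.42178744e-06],
       [ 2.89733744e-05,  9.54177542e-06, -1.00000000e+00]]), 'ft_force': array([-0.10126984,  0.35284207, -1.34713832]), 'ft_torque': array([ 0.057462  ,  0.03013689, -0.01278604]), 'gripper_force': 0.0, 'grip_width': 0.08501145873780215}
```

View pics/scene0.png

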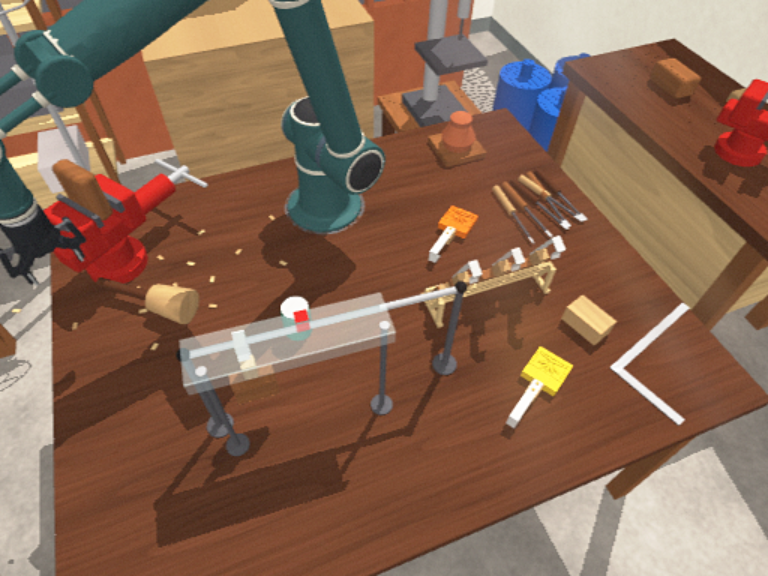

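View pics/top0.png

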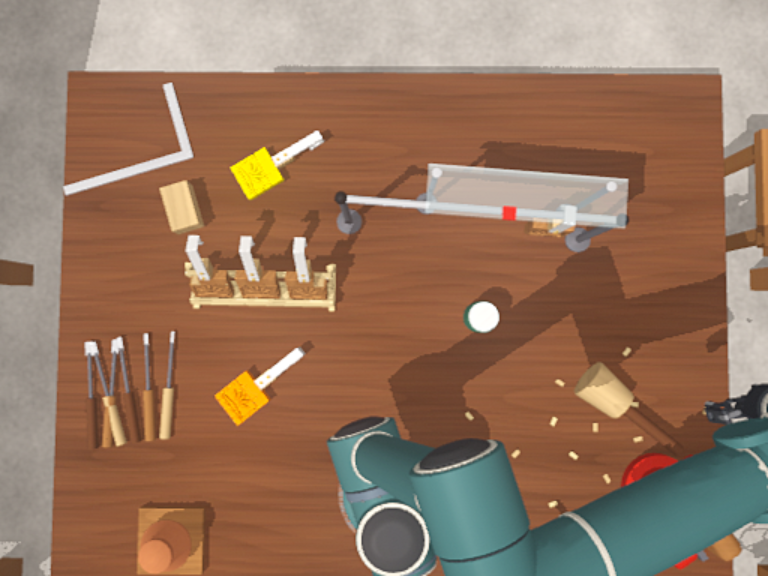

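The top view shows the three rack plaques at px (210,284), (260,284) and (305,284). The rail runs from (341,198) to (622,220), with tape at (510,213), the hung plaque's hook at (569,215) and the tin at (483,317). The orange and yellow plaques are look-alikes. Next I'll enlarge the rack to check the corners and measure the geometry.

```bash
cat > m.py <<'E'
from h import *
T=np.load("top0.npz");S=np.load("scene0.npz")
a=cv2.resize(T["im"][150:215,115:235],(800,433),interpolation=cv2.INTER_CUBIC)[:,:,::-1]
b=S["im"][150:225,275:385]; 
cv2.imwrite("pics/crop.png",a); cv2.imwrite("pics/cropS.png",cv2.resize(b,(800,545),interpolation=cv2.INTER_CUBIC)[:,:,::-1])
for n,D in (("top",T),("scene",S)):
    P=cloud(n,D["d"]); im=D["im"].astype(int); ok=D["d"]>0
    red=(im[...,0]>150)&(im[...,1]<60)&(im[...,2]<60)&ok&(P[...,2]>.27)&(P[...,2]<.33)&(P[...,0]>.4)
    print(n,"red",red.sum(),np.round(np.median(P[red],0),4) if red.any() else 0, np.round(P[red].min(0),3) if red.any() else 0,np.round(P[red].max(0),3) if red.any() else 0)
    # rail open stretch
    r=ok&(P[...,2]>.27)&(P[...,2]<.315)&(P[...,0]>.5)&(P[...,0]<.75)&(P[...,1]>-.12)&(P[...,1]<.2)
    Q=P[r]
    for y in np.arange(-.1,.2,.03):
        q=Q[abs(Q[:,1]-y)<.015]
        if len(q): print(" rail",round(y,2),len(q),np.round(np.median(q,0),4),np.round(q.max(0),3))
    # white-ish blocks/hook above rack
    for y0 in (.18,.28,.38):
        q=ok&(abs(P[...,1]-y0)<.045)&(P[...,0]>.4)&(P[...,0]<.62)&(P[...,2]>.1)
        Q=P[q]; C=im[q]; g=(C.min(1)>130)&(C.max(1)-C.min(1)<50)
        G=Q[g]
        for z in (.13,.15,.17,.19,.21,.23):
            k=abs(G[:,2]-z)<.01
            if k.sum()>2: print("  pl",y0,z,k.sum(),np.round(G[k].mean(0),4),np.round(G[k].min(0),3),np.round(G[k].max(0),3))
E
python3 m.py
```

```text
top red 20 [ 0.5757 -0.206   0.3149] [ 0.562 -0.216  0.312] [ 0.584 -0.199  0.317]
 rail -0.1 263 [ 0.6158 -0.0995  0.3127] [ 0.663 -0.086  0.315]
 rail -0.07 211 [ 0.6113 -0.0727  0.3125] [ 0.663 -0.055  0.315]
 rail -0.04 56 [ 0.5935 -0.0412  0.2947] [ 0.602 -0.027  0.302]
 rail -0.01 57 [ 0.5947 -0.0109  0.2937] [0.603 0.003 0.303]
 rail 0.02 55 [0.5967 0.0192 0.2949] [0.606 0.033 0.301]
 rail 0.05 55 [0.5989 0.0495 0.2947] [0.608 0.063 0.3  ]
 rail 0.08 63 [0.6015 0.0823 0.2972] [0.612 0.093 0.307]
 rail 0.11 32 [0.6027 0.0987 0.3013] [0.615 0.107 0.308]
  pl 0.18 0.13 16 [0.4634 0.1824 0.1307] [0.461 0.172 0.121] [0.467 0.193 0.139]
  pl 0.18 0.15 25 [0.4726 0.1811 0.1509] [0.466 0.17  0.141] [0.48  0.193 0.159]
  pl 0.18 0.17 23 [0.4815 0.1803 0.1703] [0.476 0.172 0.161] [0.487 0.19  0.18 ]
  pl 0.18 0.19 28 [0.4932 0.1794 0.1921] [0.484 0.17  0.183] [0.527 0.19  0.2  ]
  pl 0.18 0.21 43 [0.5157 0.1785 0.2131] [0.494 0.17  0.201] [0.54 0.19 0.22]
  pl 0.18 0.23 69 [0.5179 0.1802 0.2259] [0.501 0.169 0.22 ] [0.536 0.19  0.233]
  pl 0.28 0.13 14 [0.4652 0.2843 0.1331] [0.462 0.27
[... 1752 characters left out ...]
28 0.1798 0.2257] [0.51 0.17 0.22] [0.541 0.19  0.233]
  pl 0.28 0.17 6 [0.4893 0.2798 0.1747] [0.486 0.274 0.167] [0.492 0.289 0.18 ]
  pl 0.28 0.19 21 [0.5231 0.2824 0.1897] [0.494 0.273 0.183] [0.535 0.291 0.199]
  pl 0.28 0.21 20 [0.5309 0.2813 0.2148] [0.503 0.274 0.202] [0.542 0.294 0.22 ]
  pl 0.28 0.23 50 [0.5247 0.2837 0.2255] [0.512 0.273 0.22 ] [0.539 0.294 0.233]
  pl 0.38 0.17 7 [0.4905 0.3824 0.1742] [0.488 0.377 0.167] [0.493 0.392 0.18 ]
  pl 0.38 0.19 22 [0.5246 0.3849 0.1892] [0.495 0.375 0.183] [0.537 0.397 0.197]
  pl 0.38 0.21 29 [0.5309 0.3834 0.2129] [0.502 0.374 0.201] [0.544 0.396 0.22 ]
  pl 0.38 0.23 43 [0.5252 0.385  0.226 ] [0.512 0.375 0.22 ] [0.541 0.397 0.233]
```

View pics/crop.png

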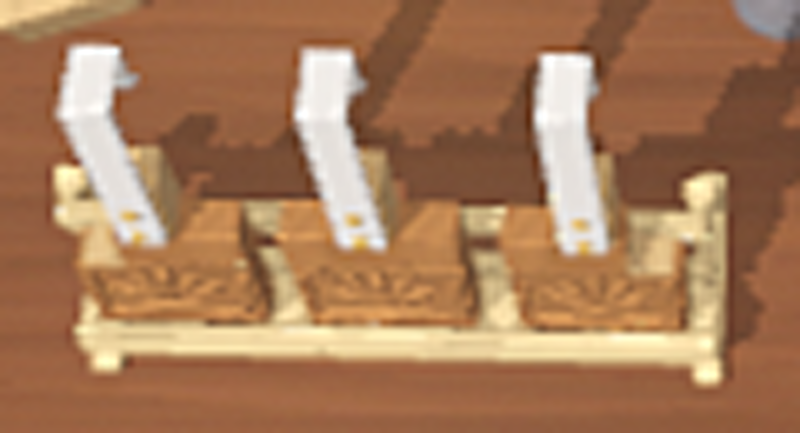

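View pics/cropS.png

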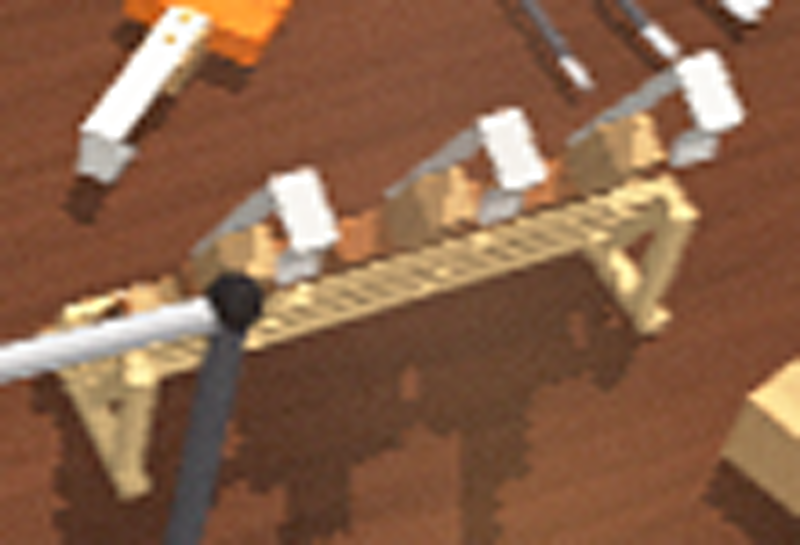

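Candidates in the top crop: left (170,280) has its upper-left (+y) corner missing, right (590,290) has its upper-right (-y) corner missing, and middle (375,280) has both corners whole. So the middle one, at y≈0.283, is the sound plaque. The orange and yellow ones are look-alikes by colour.

The tool can only point down. I'll therefore pinch the strap's shank from above and keep the rack's 25° lean. The fingers then stay in front of the cover, and the plaque swings upright when released. One last fit of the rail first.

```bash
cat > m2.py <<'E'
from h import *
for n,off in (("top",.0013),("scene",-.0038)):
    D=np.load(n+"0.npz"); P=cloud(n,D["d"]); im=D["im"].astype(int)
    r=(P[...,2]>.28)&(P[...,2]<.303)&(P[...,0]>.55)&(P[...,0]<.66)&(P[...,1]>-.045)&(P[...,1]<.085)
    Q=P[r]; k=np.polyfit(Q[:,1],Q[:,0],1); print(n,"axis x at y=0,slope",k[1]+off,k[0],"x at mark",np.polyval(k,-.207)+off,"zmax",np.percentile(Q[:,2],97))
    kn=(im.max(-1)<50)&(P[...,2]>.25)&(P[...,1]>.06)&(P[...,1]<.16)&(P[...,0]>.55)&(P[...,0]<.68)
    if kn.any(): print(" knob",np.round(np.median(P[kn],0),4))
    red=(im[...,0]>140)&(im[...,1]<80)&(im[...,2]<80)&(P[...,2]>.27)&(P[...,0]>.4)&(P[...,1]<0)
    c,f=K(n); C=-np.array(c["R"]).T@np.array(c["t"]); q=P[red]
    for z in (.315,.297):
        h=C+(q-C)*((z-C[2])/(q[:,2]-C[2]))[:,None]
        print(" red on plane",z,np.round(np.median(h,0),4),np.round(h.min(0),3),np.round(h.max(0),3))
    cov=(P[...,2]>.307)&(P[...,2]<.325)&(P[...,0]>.5)&(P[...,0]<.7)&(P[...,1]<.0)&(P[...,1]>-.45)
    q=P[cov]; print(" cover",len(q),np.round(np.percentile(q,[1,50,99],axis=0),4))
    m=abs(q[:,1]+.15)<.03; print(" cover x range near y-.15",np.round(np.percentile(q[m,0],[1,99]),4))
print([a for a in dir(arm) if a[0]!='_'])
E
python3 m2.py
```

```text
top axis x at y=0,slope 0.5974736866922891 0.07172468827734053 x at mark 0.5826266762188795 zmax 0.29975249068716275
 knob [0.6034 0.0876 0.3015]
 red on plane 0.315 [ 0.5728 -0.2073  0.315 ] [ 0.562 -0.218  0.315] [ 0.584 -0.199  0.315]
 red on plane 0.297 [ 0.5757 -0.2106  0.297 ] [ 0.565 -0.221  0.297] [ 0.587 -0.202  0.297]
 cover 4416 [[ 0.5549 -0.4168  0.3082]
 [ 0.6061 -0.2402  0.3137]
 [ 0.6575 -0.0645  0.3193]]
 cover x range near y-.15 [0.5674 0.6576]
scene axis x at y=0,slope 0.5973608196165935 0.07647167720069986 x at mark 0.5815311824360486 zmax 0.2984292212749481
 knob [0.612  0.092  0.2991]
 red on plane 0.315 [nan nan nan] [nan nan nan] [nan nan nan]
 red on plane 0.297 [nan nan nan] [nan nan nan] [nan nan nan]
 cover 4330 [[ 0.5568 -0.4158  0.3082]
 [ 0.6117 -0.2497  0.3137]
 [ 0.662  -0.0644  0.3174]]
 cover x range near y-.15 [0.5698 0.6614]
['Unreachable', 'job_done', 'sense', 'tip_reach']m2.py:11: RuntimeWarning: divide by zero encountered in divide
  h=C+(q-C)*((z-C[2])/(q[:,2]-C[2]))[:,None]
m2.py:11: RuntimeWarning: invalid value encountered in multiply
  h=C+(q-C)*((z-C[2])/(q[:,2]-C[2]))[:,None]
```

>>> arm_command([
  [[21, -29, -8], 2, -0.5],
  [[43, -59, -16], 4, -0.5],
  [[64, -88, -24], 7, -0.5],
  [[85, -117, -32], 9, -0.5],
  [[107, -146, -40], 11, -0.5],
  [[128, -176, -48], 13, -0.5],
  [[150, -205, -56], 15, -0.5],
  [[171, -234, -64], 18, -0.5],
  [[192, -264, -72], 20, -0.5],
  [[214, -293, -80], 21.8, -0.5],
], newtons=80)

```text
clock: 1.83
tcp_pos: [0.336, -0.2788, 0.3309]
tcp_rot: [[1.0, -0.018, 0.001], [-0.018, -1.0, -0.0], [0.001, 0.0, -1.0]]
ft_force: [0.1, 0.5, 0.4]
grip_width: 0.064
gripper_force: 0.0
```

>>> arm_command([
  [[10, -40, 0], 0, -0.5],
  [[20, -80, 0], 0, -0.5],
  [[31, -120, 0], 0, -0.5],
  [[41, -160, 0], 0, -0.5],
  [[52, -200, 0], 0, -0.5],
  [[62, -240, 0], 0, -0.5],
  [[72, -280, 0], 0, -0.5],
  [[82, -320, 0], 0, -0.5],
  [[92, -360, 0], 0, -0.5],
  [[103, -400, 0], 0, -0.5],
])

```text
clock: 2.67
tcp_pos: [0.4454, 0.12, 0.3308]
tcp_rot: [[1.0, -0.015, 0.001], [-0.015, -1.0, 0.0], [0.001, -0.0, -1.0]]
ft_force: [1.0, -1.0, -0.1]
grip_width: 0.0638
gripper_force: 0.0
```

>>> arm_command([
  [[10, -35, 0], 0, -0.5],
  [[20, -70, 0], 0, -0.5],
  [[28, -105, 0], 0, -0.5],
  [[35, -135, 0], 0, -0.5],
  [[41, -155, 5], 0, -0.5],
  [[41, -165, 15], 0, -0.5],
  [[41, -165, 30], 0, -0.5],
  [[41, -165, 40], 0, -0.5],
  [[41, -165, 50], 0, -0.5],
  [[41, -165, 50], 0, -0.5],
])

```text
clock: 3.5
tcp_pos: [0.4875, 0.2807, 0.2771]
tcp_rot: [[1.0, -0.016, -0.004], [-0.016, -1.0, -0.003], [-0.004, 0.003, -1.0]]
ft_force: [-1.2, 0.4, -1.6]
grip_width: 0.0643
gripper_force: 0.0
```

```bash
python3 - <<'E'
from h import *
s=arm.sense(); print(s["tcp_pos"],s["tcp_rot"])
im,d=grab_frame("top"); S,ds=grab_frame("scene"); np.savez("s1.npz",im=im,d=d,S=S,ds=ds)
a=cv2.resize(im[140:215,110:230],(640,400),interpolation=cv2.INTER_CUBIC); b=cv2.resize(S[130:230,270:400],(640,492)[::1],interpolation=cv2.INTER_CUBIC)
b=cv2.resize(b,(260*1,200)); 
cv2.imwrite("pics/pre.png",cv2.resize(S[110:230,250:410],(800,600),interpolation=cv2.INTER_CUBIC)[:,:,::-1])
E
```

```text
[0.48747228 0.28068061 0.27713037] [[ 0.99985594 -0.01637972 -0.00444951]
 [-0.01639123 -0.99986237 -0.0025626 ]
 [-0.00440693  0.00263516 -0.99998682]]
```

View pics/pre.png

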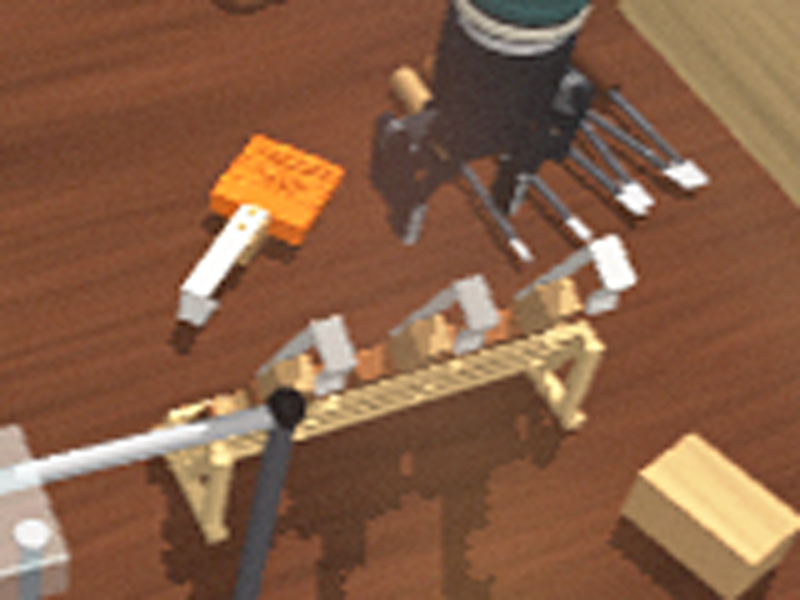

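The fingers at (410,225) and (515,195) hang in front of the middle hook at (475,305), one on either side of it. Descending.

>>> arm_command([
  [[2, -2, 10], 0, -0.5],
  [[2, -2, 25], 0, -0.5],
  [[2, -2, 40], 0, -0.5],
  [[2, -2, 55], 0, -0.5],
  [[2, -2, 68], 0, -0.5],
  [[2, -2, 76], 0, -0.5],
  [[2, -2, 80], 0, -0.5],
  [[2, -2, 80], 0, -0.5],
  [[2, -2, 80], 0, -0.5],
  [[2, -2, 80], 0, -0.5],
])

```text
clock: 4.43
tcp_pos: [0.4918, 0.2845, 0.2014]
tcp_rot: [[1.0, -0.016, 0.002], [-0.016, -1.0, 0.001], [0.002, -0.001, -1.0]]
ft_force: [0.7, -0.8, -0.4]
grip_width: 0.0642
gripper_force: 0.0
```

```bash
python3 - <<'E'
from h import *
s=arm.sense(); print(s["tcp_pos"],s["tcp_rot"][:,2])
im,d=grab_frame("top"); S,ds=grab_frame("scene")
cv2.imwrite("pics/pre2.png",cv2.resize(S[130:220,270:390],(800,600),interpolation=cv2.INTER_CUBIC)[:,:,::-1])
P=cloud("scene",ds);C=S.astype(int)
q=(abs(P[...,1]-.283)<.045)&(P[...,0]>.4)&(P[...,0]<.6)&(P[...,2]>.215)&(P[...,2]<.24)&(C.min(-1)>110)
print(q.sum(),np.round(P[q].mean(0),4),np.round(P[q].min(0),3),np.round(P[q].max(0),3))
E
```

```text
[0.49175351 0.28447213 0.2013562 ] [ 1.65418241e-03  8.45108103e-04 -9.99998275e-01]
69 [0.5253 0.2834 0.2238] [0.499 0.247 0.215] [0.542 0.327 0.233]
```

View pics/pre2.png

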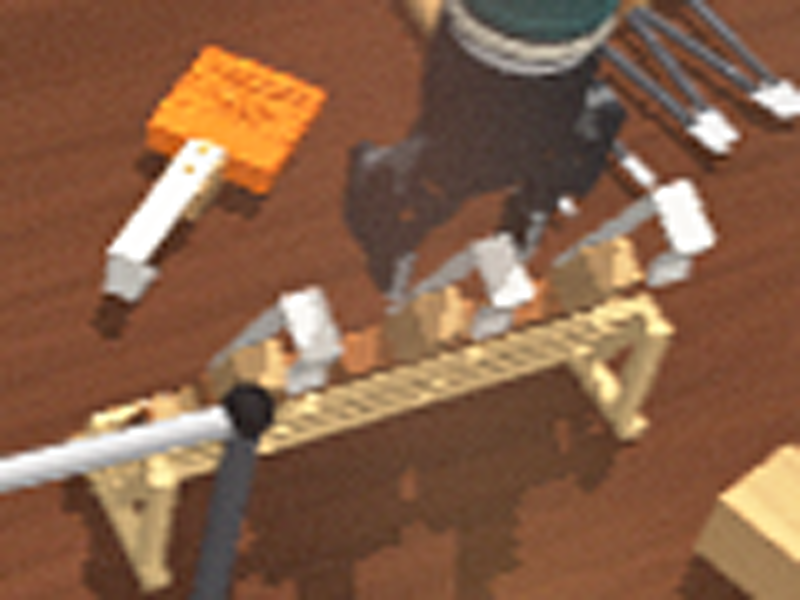

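The fingers straddle the middle shank, at (400,280) and (530,230). Trim the position and close.

>>> arm_command([
  [[-1, 1, 2], 0, -0.5],
  [[-2, 1, 3], 0, -0.5],
  [[-2, 1, 3], 0, -0.3],
  [[-2, 1, 3], 0, 0],
  [[-2, 1, 3], 0, 0.2],
  [[-2, 1, 3], 0, 0.4],
  [[-2, 1, 3], 0, 0.6],
  [[-2, 1, 3], 0, 1],
  [[-2, 1, 3], 0, 1],
  [[-2, 1, 3], 0, 1],
], newtons=80)

```text
clock: 5.37
tcp_pos: [0.4892, 0.2834, 0.1975]
tcp_rot: [[1.0, -0.016, 0.0], [-0.016, -1.0, 0.001], [0.0, -0.001, -1.0]]
ft_force: [-0.8, 1.2, 0.1]
grip_width: 0.0177
gripper_force: 78.0
```

Gripped at 78 N. Now a slow start, straight up until the plaque clears the neighbouring hooks.

>>> arm_command([
  [[0, 0, -4], 0, 1],
  [[0, 0, -10], 0, 1],
  [[0, 0, -20], 0, 1],
  [[0, 0, -35], 0, 1],
  [[0, 0, -55], 0, 1],
  [[0, 0, -75], 0, 1],
  [[0, 0, -92], 0, 1],
  [[0, 0, -105], 0, 1],
  [[0, 0, -110], 0, 1],
  [[0, 0, -110], 0, 1],
])

```text
clock: 6.2
tcp_pos: [0.4898, 0.2835, 0.3094]
tcp_rot: [[1.0, -0.016, 0.003], [-0.016, -1.0, 0.001], [0.003, -0.001, -1.0]]
ft_force: [0.2, 0.0, -1.6]
grip_width: 0.0177
gripper_force: 78.4
```

```bash
cat > hk.py <<'E'
from h import *
import sys
s=arm.sense(); t=s["tcp_pos"]; print("tcp",np.round(t,4),"w",s["grip_width"],np.round(s["ft_force"],1))
for n in ("top","scene"):
    im,d=grab_frame(n); P=cloud(n,d); C=im.astype(int); L=P-t
    q=(abs(L[...,1])<.03)&(L[...,0]>-.12)&(L[...,0]<.08)&(L[...,2]<.05)&(L[...,2]>-.16)&(C.min(-1)>115)&(C.max(-1)-C.min(-1)<45)
    for z in np.arange(-.10,.05,.01):
        k=q&(abs(L[...,2]-z)<.005)
        if k.sum()>3: print(n,round(z,2),k.sum(),np.round(L[k].mean(0),4),np.round(L[k].min(0),3),np.round(L[k].max(0),3))
    np.savez(sys.argv[1]+n+".npz",im=im,d=d)
E
python3 hk.py a; python3 - <<'E'
import numpy as np,cv2
im=np.load("ascene.npz")["im"]; cv2.imwrite("pics/lift.png",cv2.resize(im[110:220,260:400],(760,597),interpolation=cv2.INTER_CUBIC)[:,:,::-1])
E
```

```text
tcp [0.4898 0.2835 0.3094] w 0.01772256366540156 [ 0.2  0.  -1.6]
top -0.0 4 [ 0.0393 -0.0117  0.0001] [ 0.037 -0.013 -0.003] [ 0.043 -0.01   0.005]
top 0.02 11 [ 0.0464 -0.0104  0.0217] [ 0.037 -0.014  0.017] [ 0.051 -0.007  0.025]
top 0.03 6 [ 0.0423 -0.0114  0.0268] [ 0.039 -0.013  0.025] [ 0.047 -0.007  0.029]
scene -0.02 5 [ 0.021  -0.0057 -0.0181] [ 0.    -0.018 -0.024] [ 0.045  0.006 -0.015]
scene -0.01 19 [ 0.0337 -0.0031 -0.0103] [ 0.004 -0.017 -0.015] [ 0.046  0.012 -0.006]
scene -0.0 16 [ 0.0254 -0.0094  0.0002] [ 0.009 -0.017 -0.004] [0.046 0.004 0.005]
scene 0.01 13 [ 0.0305 -0.0093  0.0109] [ 0.009 -0.017  0.006] [0.051 0.003 0.015]
scene 0.02 37 [ 0.0442 -0.0044  0.0214] [ 0.017 -0.014  0.016] [0.053 0.006 0.025]
scene 0.03 39 [ 0.0301 -0.0042  0.0287] [ 0.02  -0.013  0.025] [0.044 0.006 0.032]
```

View pics/lift.png

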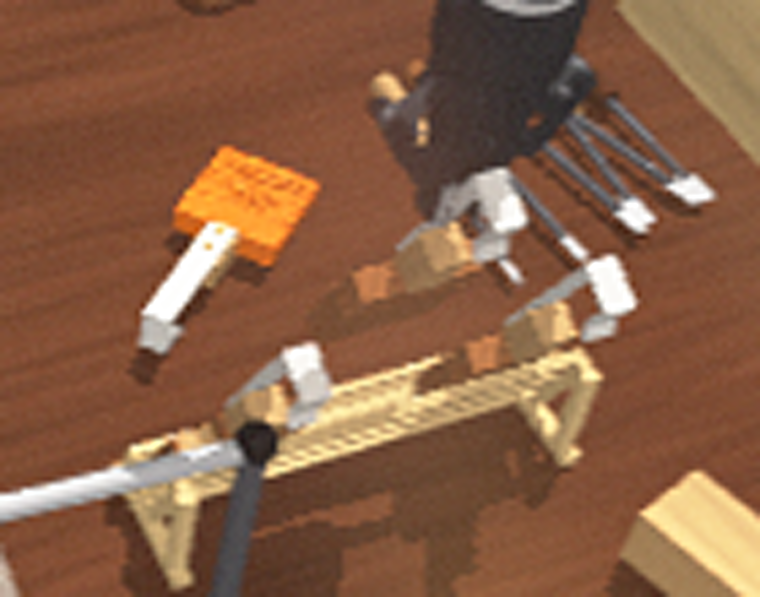

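Held, with the lean intact: the hook top is at the expected offset from the TCP, and the chipped plaques are undisturbed. Lift higher, then traverse.

>>> arm_command([
  [[0, 0, -8], 0, 1],
  [[0, 0, -22], 0, 1],
  [[0, 0, -42], 0, 1],
  [[0, 0, -62], 0, 1],
  [[0, 0, -82], 0, 1],
  [[0, 0, -98], 0, 1],
  [[0, 6, -106], 0, 1],
  [[0, 20, -108], 0, 1],
  [[0, 40, -108], 0, 1],
  [[0, 65, -108], 0, 1],
])

```text
clock: 7.13
tcp_pos: [0.4874, 0.2171, 0.4137]
tcp_rot: [[1.0, -0.014, -0.002], [-0.014, -1.0, -0.001], [-0.002, 0.001, -1.0]]
ft_force: [1.0, -0.5, -2.3]
grip_width: 0.0176
gripper_force: 78.3
```

>>> arm_command([
  [[0, 28, 0], 0.4, 1],
  [[2, 55, 0], 0.8, 1],
  [[5, 82, 0], 1.2, 1],
  [[8, 108, 0], 1.6, 1],
  [[12, 134, 0], 2, 1],
  [[15, 160, 0], 2.4, 1],
  [[18, 180, 0], 2.8, 1],
  [[20, 194, 0], 3.2, 1],
  [[20, 201, 0], 3.3, 1],
  [[20, 203, 0], 3.3, 1],
])

```text
clock: 7.97
tcp_pos: [0.504, 0.0131, 0.4138]
tcp_rot: [[0.997, -0.076, -0.003], [-0.076, -0.997, -0.0], [-0.003, 0.001, -1.0]]
ft_force: [-0.6, -0.1, -2.8]
grip_width: 0.0175
gripper_force: 78.3
```

```bash
python3 hk.py b; python3 - <<'E'
from h import *
print(np.round(arm.sense()["tcp_rot"],3))
D=np.load("bscene.npz"); im=D["im"]; cv2.imwrite("pics/b.png",cv2.resize(im[90:240,200:400],(800,600),interpolation=cv2.INTER_CUBIC)[:,:,::-1])
E
```

```text
tcp [0.504  0.0131 0.4138] w 0.017513952507329424 [-0.6 -0.1 -2.8]
top -0.07 8 [-0.0257  0.0007 -0.0677] [-0.027 -0.008 -0.07 ] [-0.022  0.011 -0.065]
top -0.06 9 [-0.023  -0.0022 -0.0607] [-0.025 -0.01  -0.063] [-0.02   0.008 -0.057]
scene -0.03 5 [-0.0016  0.0021 -0.0292] [-0.004 -0.003 -0.034] [ 0.     0.005 -0.026]
scene -0.02 6 [ 0.0045 -0.0061 -0.0191] [-0.    -0.017 -0.025] [ 0.011  0.001 -0.015]
scene -0.01 29 [ 0.0344 -0.0062 -0.0093] [ 0.005 -0.017 -0.014] [ 0.047  0.005 -0.005]
scene -0.0 19 [ 0.0318 -0.0057 -0.    ] [ 0.01  -0.015 -0.005] [0.047 0.021 0.005]
scene 0.01 21 [ 0.0298 -0.007   0.0108] [ 0.01  -0.017  0.006] [0.051 0.017 0.015]
scene 0.02 38 [ 0.0457 -0.0048  0.0218] [ 0.013 -0.015  0.015] [0.056 0.014 0.025]
scene 0.03 68 [ 0.0344 -0.0048  0.0294] [ 0.022 -0.015  0.025] [0.05  0.006 0.035]
[[ 0.997 -0.074 -0.002]
 [-0.074 -0.997  0.   ]
 [-0.002 -0.    -1.   ]]
```

View pics/b.png

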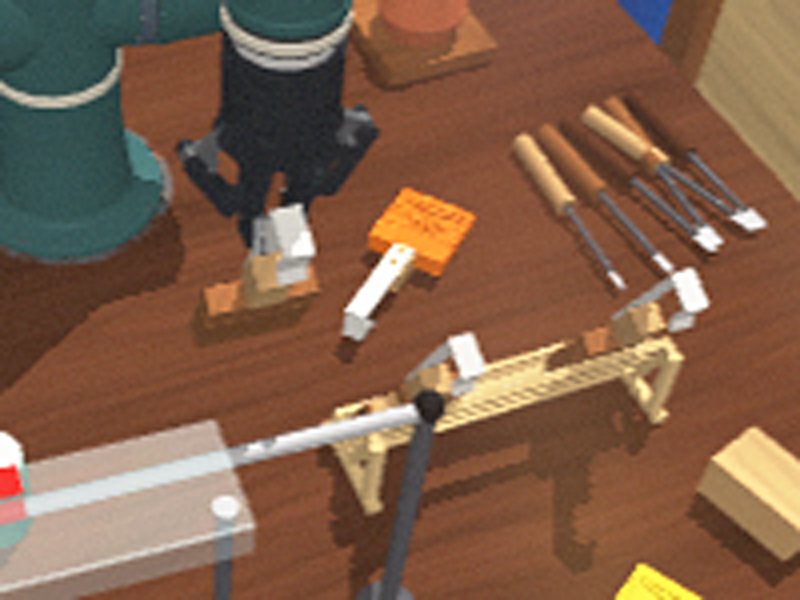

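The hook clears everything. Descend in front of the rail (hook about 57 mm above its axis), then move in over it.

>>> arm_command([
  [[0, -2, 8], 0, 1],
  [[0, -4, 22], 0, 1],
  [[0, -6, 40], 0, 1],
  [[0, -8, 58], 0, 1],
  [[0, -8, 74], 0, 1],
  [[0, -8, 86], 0, 1],
  [[0, -8, 91], 0, 1],
  [[3, -8, 91], 0, 1],
  [[9, -8, 91], 0, 1],
  [[15, -8, 91], 0, 1],
])

```text
clock: 8.9
tcp_pos: [0.5216, 0.0219, 0.3255]
tcp_rot: [[0.997, -0.073, 0.002], [-0.073, -0.997, -0.0], [0.002, -0.0, -1.0]]
ft_force: [0.3, -0.9, -2.0]
grip_width: 0.0178
gripper_force: 78.3
```

>>> arm_command([
  [[8, 0, 0], 0, 1],
  [[17, 0, 0], 0, 1],
  [[26, 0, 0], 0, 1],
  [[35, 0, 0], 0, 1],
  [[43, 0, 0], 0, 1],
  [[50, 0, 0], 0, 1],
  [[56, 0, 0], 0, 1],
  [[59, 0, 0], 0, 1],
  [[60, 0, 0], 0, 1],
  [[60, 0, 0], 0, 1],
])

```text
clock: 9.73
tcp_pos: [0.5803, 0.0173, 0.3241]
tcp_rot: [[0.997, -0.073, -0.0], [-0.073, -0.997, 0.0], [-0.0, 0.0, -1.0]]
ft_force: [0.6, -0.3, -2.5]
grip_width: 0.0178
gripper_force: 78.2
```

```bash
python3 hk.py c; python3 - <<'E'
from h import *
D=np.load("cscene.npz"); im=D["im"]; cv2.imwrite("pics/c.png",cv2.resize(im[130:220,220:340],(800,600),interpolation=cv2.INTER_CUBIC)[:,:,::-1])
E
```

```text
tcp [0.5803 0.0173 0.3241] w 0.017764878822404212 [ 0.6 -0.3 -2.5]
top -0.07 11 [-0.0238  0.0028 -0.0694] [-0.028 -0.01  -0.073] [-0.017  0.01  -0.066]
top -0.06 16 [-0.0212 -0.0007 -0.0599] [-0.026 -0.01  -0.064] [-0.015  0.01  -0.055]
top -0.05 10 [-0.0163 -0.0016 -0.0484] [-0.019 -0.009 -0.054] [-0.013  0.01  -0.045]
scene -0.04 6 [ 0.0191 -0.0018 -0.0374] [-0.013 -0.019 -0.045] [ 0.028  0.024 -0.035]
scene -0.03 55 [ 0.0207 -0.0049 -0.0299] [-0.005 -0.03  -0.035] [ 0.029  0.03  -0.026]
scene -0.02 4 [ 0.0048 -0.0098 -0.0188] [ 0.001 -0.018 -0.023] [ 0.01  -0.002 -0.016]
scene -0.01 23 [ 0.0363 -0.0072 -0.0099] [ 0.006 -0.016 -0.014] [ 0.046  0.005 -0.005]
scene -0.0 20 [ 0.0282 -0.0066 -0.0016] [ 0.007 -0.018 -0.005] [0.045 0.02  0.004]
scene 0.01 16 [ 0.0277 -0.0119  0.0104] [ 0.01  -0.018  0.006] [0.051 0.002 0.015]
scene 0.02 34 [ 0.0466 -0.006   0.0216] [ 0.018 -0.016  0.016] [0.055 0.004 0.025]
scene 0.03 64 [ 0.0331 -0.0044  0.0296] [ 0.021 -0.015  0.025] [0.049 0.007 0.034]
```

View pics/c.png

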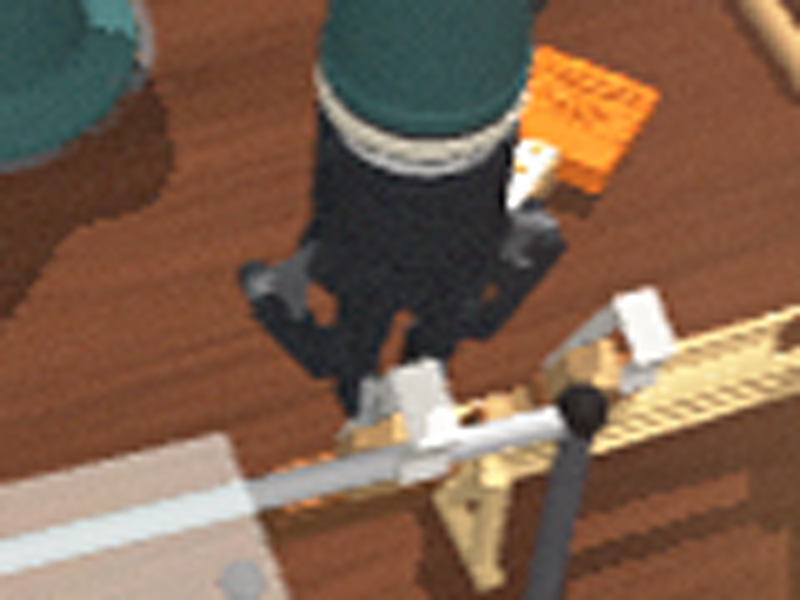

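The lip at (425,465) is past the far side of the rail. Lower along the slanted path.

>>> arm_command([
  [[-2, 0, 5], 0, 1],
  [[-4, 0, 10], 0, 1],
  [[-5, 0, 15], 0, 1],
  [[-6, 0, 20], 0, 1],
  [[-7, 0, 26], 0, 1],
  [[-8, 0, 31], 0, 1],
  [[-9, 0, 36], 0, 1],
  [[-11, 0, 41], 0, 1],
  [[-12, 0, 45], 0, 1],
  [[-12, 0, 45], 0, 1],
])

```text
clock: 10.67
tcp_pos: [0.5674, 0.0183, 0.2779]
tcp_rot: [[0.997, -0.073, -0.002], [-0.073, -0.997, 0.0], [-0.002, 0.0, -1.0]]
ft_force: [-0.8, -0.8, -2.3]
grip_width: 0.018
gripper_force: 78.3
```

>>> arm_command([
  [[0, 0, 1], 0, 1],
  [[0, 0, 1], 0, 1],
  [[-1, 0, 2], 0, 1],
  [[-1, 0, 2], 0, 1],
  [[-1, 0, 3], 0, 1],
  [[-1, 0, 3], 0, 1],
  [[-2, 0, 4], 0, 1],
  [[-2, 0, 4], 0, 1],
  [[-2, 0, 4], 0, 1],
  [[-2, 0, 4], 0, 1],
])

```text
clock: 11.5
tcp_pos: [0.5663, 0.0184, 0.2753]
tcp_rot: [[0.997, -0.073, 0.0], [-0.073, -0.997, -0.0], [0.0, 0.0, -1.0]]
ft_force: [-0.0, 0.2, -2.4]
grip_width: 0.0175
gripper_force: 78.3
```

```bash
python3 hk.py d; python3 - <<'E'
from h import *
D=np.load("dscene.npz"); im=D["im"]; cv2.imwrite("pics/d.png",cv2.resize(im[150:225,180:300],(800,500),interpolation=cv2.INTER_CUBIC)[:,:,::-1])
E
```

```text
tcp [0.5663 0.0184 0.2753] w 0.017508681767213076 [-0.   0.2 -2.4]
top -0.07 7 [-0.0241 -0.001  -0.0691] [-0.028 -0.011 -0.075] [-0.019  0.01  -0.066]
top -0.06 13 [-0.0209  0.0003 -0.06  ] [-0.025 -0.011 -0.064] [-0.015  0.009 -0.056]
top -0.05 8 [-0.019  -0.0043 -0.0524] [-0.021 -0.011 -0.055] [-0.018  0.007 -0.049]
scene -0.01 17 [ 0.0449 -0.0043 -0.0091] [ 0.042 -0.014 -0.013] [ 0.047  0.005 -0.005]
scene -0.0 13 [ 0.0316 -0.0086  0.0002] [ 0.011 -0.016 -0.004] [0.046 0.004 0.005]
scene 0.01 21 [ 0.0336 -0.0034  0.0117] [ 0.01  -0.027  0.006] [0.05  0.029 0.015]
scene 0.02 88 [ 0.0402 -0.0019  0.0205] [ 0.017 -0.029  0.015] [0.053 0.029 0.025]
scene 0.03 53 [ 0.0336 -0.0048  0.0294] [ 0.022 -0.015  0.025] [0.049 0.008 0.034]
scene 0.04 6 [ 0.0258 -0.004   0.0362] [ 0.023 -0.011  0.035] [0.03  0.003 0.038]
```

View pics/d.png

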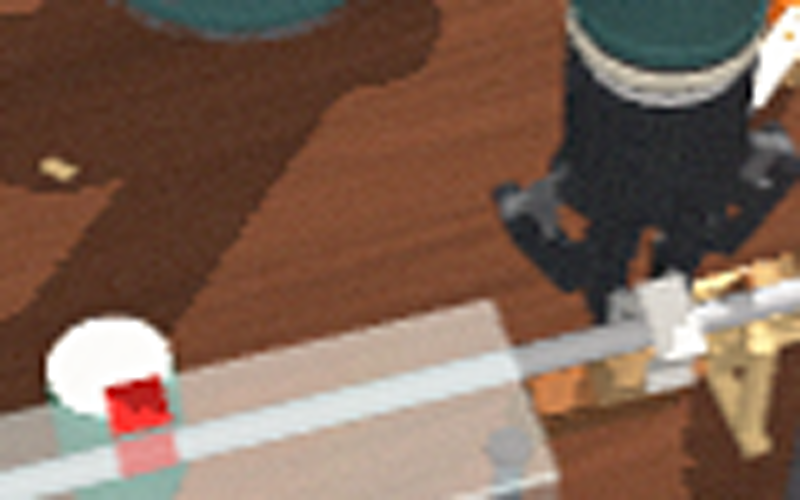

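The hook encloses the rail at (670,330), clear of the cover's end at (520,370). The tape strip is at (140,400). I've now viewed my 10 pictures, so numbers only from here. Lower until contact.

>>> arm_command([
  [[0, 0, 1], 0, 1],
  [[0, 0, 1], 0, 1],
  [[0, 0, 1], 0, 1],
  [[0, 0, 2], 0, 1],
  [[0, 0, 2], 0, 1],
  [[0, 0, 2], 0, 1],
  [[0, 0, 2], 0, 1],
  [[0, 0, 2], 0, 1],
  [[0, 0, 2], 0, 1],
  [[0, 0, 2], 0, 1],
])

```text
clock: 12.43
tcp_pos: [0.5663, 0.0184, 0.2733]
tcp_rot: [[0.997, -0.073, 0.0], [-0.073, -0.997, -0.0], [0.0, 0.0, -1.0]]
ft_force: [-1.0, -0.3, -2.2]
grip_width: 0.0177
gripper_force: 78.3
```

>>> arm_command([
  [[0, 0, 0.5], 0, 1],
  [[0, 0, 0.5], 0, 1],
  [[0, 0, 1], 0, 1],
  [[0, 0, 1], 0, 1],
  [[0, 0, 1.5], 0, 1],
  [[0, 0, 1.5], 0, 1],
  [[0, 0, 1.5], 0, 1],
  [[0, 0, 1.5], 0, 1],
  [[0, 0, 1.5], 0, 1],
  [[0, 0, 1.5], 0, 1],
])

```text
clock: 13.27
tcp_pos: [0.5663, 0.0184, 0.2718]
tcp_rot: [[0.997, -0.073, 0.0], [-0.073, -0.997, 0.0], [0.0, -0.0, -1.0]]
ft_force: [-0.1, -0.4, -1.7]
grip_width: 0.0177
gripper_force: 78.3
```

>>> arm_command([
  [[0, 3, 0], 0, 1],
  [[0, 9, 0], 0, 1],
  [[0, 18, 0], 0, 1],
  [[0, 28, 0], 0, 1],
  [[0, 38, 0], 0, 1],
  [[0, 48, 0], 0, 1],
  [[0, 57, 0], 0, 1],
  [[0, 64, 0], 0, 1],
  [[0, 68, 0], 0, 1],
  [[0, 70, 0], 0, 1],
])

```text
clock: 14.1
tcp_pos: [0.5611, -0.0523, 0.2718]
tcp_rot: [[0.997, -0.074, -0.0], [-0.074, -0.997, 0.0], [-0.0, -0.0, -1.0]]
ft_force: [-0.2, 1.0, -1.1]
grip_width: 0.0177
gripper_force: 78.3
```

```bash
cat > hk2.py <<'E'
from h import *
t=arm.sense()["tcp_pos"]
for n in ("scene","top"):
    im,d=grab_frame(n); P=cloud(n,d); C=im.astype(int); L=P-t
    for lo,hi in ((-.02,.005),(.005,.02),(.02,.045)):
        q=(abs(L[...,1])<.03)&(L[...,0]>-.02)&(L[...,0]<.08)&(L[...,2]<hi)&(L[...,2]>lo)&(C.min(-1)>115)&(C.max(-1)-C.min(-1)<45)
        if q.sum()>3: print(n,lo,q.sum(),np.round(np.median(L[q],0),4),np.round(L[q].min(0),3),np.round(L[q].max(0),3))
    for k in ("mark","hung","oil_tin","chipped_a","sound_hook"):
        print(n,k,[(round(r["score"],2),np.round(w(n,r["at"]),3).tolist()) for r in find_in(n,k)[:4]])
E
python3 hk2.py
```

```text
scene 0.005 9 [0.0413 0.0152 0.0175] [0.007 0.002 0.006] [0.048 0.028 0.02 ]
scene 0.02 234 [ 0.0403 -0.0135  0.0407] [ 0.014 -0.03   0.02 ] [0.08  0.03  0.045]
scene mark [(0.38, [0.575, -0.209, 0.315])]
scene hung [(0.85, [0.587, -0.321, 0.133])]
scene oil_tin [(0.61, [0.385, -0.195, 0.096])]
scene chipped_a [(0.82, [0.494, 0.178, 0.161]), (0.74, [0.493, 0.377, 0.152])]
scene sound_hook [(0.92, [0.236, 0.303, 0.027]), (0.57, [0.73, 0.278, 0.025]), (0.49, [0.586, -0.051, 0.289])]
top mark [(0.6, [0.571, -0.207, 0.318]), (0.37, [0.527, -0.047, 0.17])]
top hung [(0.67, [0.526, -0.051, 0.169]), (0.52, [0.566, -0.308, 0.179])]
top oil_tin [(0.66, [0.389, -0.19, 0.096])]
top chipped_a [(0.89, [0.466, 0.183, 0.108]), (0.63, [0.442, 0.281, 0.039]), (0.56, [0.464, 0.379, 0.108])]
top sound_hook [(0.97, [0.72, 0.289, 0.026]), (0.81, [0.225, 0.309, 0.03]), (0.57, [0.525, -0.05, 0.167]), (0.45, [0.461, 0.178, 0.111])]
```

>>> arm_command([
  [[0, 3, 0], 0, 1],
  [[0, 9, 0], 0, 1],
  [[0, 18, 0], 0, 1],
  [[0, 29, 0], 0, 1],
  [[0, 40, 0], 0, 1],
  [[0, 51, 0], 0, 1],
  [[0, 61, 0], 0, 1],
  [[0, 70, 0], 0, 1],
  [[0, 77, 0], 0, 1],
  [[0, 80, 0], 0, 1],
])

```text
clock: 15.53
tcp_pos: [0.5552, -0.1326, 0.2718]
tcp_rot: [[0.997, -0.074, -0.0], [-0.074, -0.997, -0.0], [-0.0, 0.0, -1.0]]
ft_force: [-0.3, 0.2, -1.9]
grip_width: 0.0177
gripper_force: 78.3
```

>>> arm_command([
  [[0, 3, 0], 0, 1],
  [[0, 9, 0], 0, 1],
  [[0, 18, 0], 0, 1],
  [[0, 28, 0], 0, 1],
  [[0, 38, 0], 0, 1],
  [[0, 48, 0], 0, 1],
  [[0, 57, 0], 0, 1],
  [[0, 65, 0], 0, 1],
  [[0, 70, 0], 0, 1],
  [[0, 71, 0], 0, 1],
])

```text
clock: 16.37
tcp_pos: [0.55, -0.2032, 0.2717]
tcp_rot: [[0.997, -0.074, -0.0], [-0.074, -0.997, -0.0], [-0.0, 0.0, -1.0]]
ft_force: [0.2, 0.4, -2.1]
grip_width: 0.0177
gripper_force: 78.3
```

>>> arm_command([
  [[0, 0, 0.5], 0, 1],
  [[0, 0, 0.5], 0, 1],
  [[0, 0, 1], 0, 1],
  [[0, 0, 1], 0, 1],
  [[0, 0, 1], 0, 1],
  [[0, 0, 1], 0, 1],
  [[0, 0, 1], 0, 1],
  [[0, 0, 1], 0, 1],
  [[0, 0, 1], 0, 1],
  [[0, 0, 1], 0, 1],
])

```text
clock: 17.2
tcp_pos: [0.5504, -0.202, 0.2713]
tcp_rot: [[0.997, -0.073, 0.001], [-0.073, -0.997, -0.0], [0.001, 0.0, -1.0]]
ft_force: [0.4, -0.6, 2.5]
grip_width: 0.0174
gripper_force: 78.9
```

```bash
python3 - <<'E'
from h import *
# y of hook through the clear cover: white strap and red tape pixels, projected on rail-top plane
for n in ("scene","top"):
    im,d=grab_frame(n); np.savez("e"+n+".npz",im=im,d=d); c,f=K(n); C=im.astype(int)
    Cc=-np.array(c["R"]).T@np.array(c["t"]); v,u=np.mgrid[:384,:512]
    ray=np.stack([(u-c["cx"])/f,(v-c["cy"])/f,np.ones((384,512))],-1)@np.array(c["R"])
    H=Cc+ray*((.301-Cc[2])/ray[...,2])[...,None]
    reg=(abs(H[...,0]-.582)<.03)&(abs(H[...,1]+.208)<.04)
    for a in np.arange(-.245,-.17,.006):
        m=reg&(abs(H[...,1]-a)<.003)&(abs(H[...,0]-(.5974+.074*a))<.009)
        m2=reg&(abs(H[...,1]-a)<.003)&(abs(H[...,0]-(.5974+.074*a)+.018)<.006)
        print(n,round(a,3),m.sum(),np.round(C[m].mean(0)) if m.any() else '',np.round(C[m2].mean(0)) if m2.any() else '')
E
```

```text
scene -0.245 12 [186. 184. 178.] [155. 154. 147.]
scene -0.239 15 [180. 194. 188.] [145. 155. 154.]
scene -0.233 12 [174. 195. 189.] [143. 167. 161.]
scene -0.227 13 [173. 187. 185.] [140. 156. 156.]
scene -0.221 11 [186. 177. 177.] [138. 144. 145.]
scene -0.215 14 [214. 161. 158.] [181.  56.  54.]
scene -0.209 12 [217. 175. 172.] [183.  33.  32.]
scene -0.203 14 [211. 150. 148.] [182.  33.  30.]
scene -0.197 12 [218. 189. 187.] [182.  32.  30.]
scene -0.191 12 [188. 195. 195.] [152. 138. 139.]
scene -0.185 13 [185. 186. 183.] [143. 152. 153.]
scene -0.179 12 [203. 191. 181.] [160. 158. 153.]
scene -0.173 12 [204. 195. 186.] [160. 159. 154.]
top -0.245 18 [ 92. 138. 137.] [ 82. 121. 121.]
top -0.239 12 [ 91. 136. 135.] [ 87. 128. 128.]
top -0.233 14 [ 90. 134. 133.] [ 88. 130. 129.]
top -0.227 14 [ 89. 132. 131.] [ 88. 129. 128.]
top -0.221 17 [ 88. 130. 129.] [ 72. 102. 102.]
top -0.215 15 [ 78. 119. 119.] [60. 80. 79.]
top -0.209 12 [146. 153. 145.] [76. 94. 92.]
top -0.203 12 [218. 215. 202.] [150. 158. 151.]
top -0.197 14 [228. 225. 212.] [ 84. 119. 117.]
top -0.191 21 [224. 221. 208.] [ 90. 134. 134.]
top -0.185 14 [204. 204. 193.] [ 93. 138. 137.]
top -0.179 12 [207. 200. 190.] [ 86. 123. 122.]
top -0.173 12 [204. 204. 203.] [123. 122. 119.]
```

The hook is resting on the rail (Fz rose by about 4.6 N), with hook y ≈ -0.207 against tape y ≈ -0.207. Release gently.

>>> arm_command([
  [[0, 0, 0], 0, 0.6],
  [[0, 0, 0], 0, 0.4],
  [[0, 0, 0], 0, 0.2],
  [[0, 0, 0], 0, 0],
  [[0, 0, 0], 0, -0.2],
  [[0, 0, 0], 0, -0.4],
  [[0, 0, 0], 0, -0.6],
  [[0, 0, 0], 0, -0.6],
  [[0, 0, 0], 0, -0.6],
  [[0, 0, 0], 0, -0.6],
], newtons=20)

```text
clock: 18.13
tcp_pos: [0.5501, -0.202, 0.2707]
tcp_rot: [[0.997, -0.073, -0.0], [-0.073, -0.997, 0.0], [-0.0, -0.0, -1.0]]
ft_force: [0.7, 0.8, -0.0]
grip_width: 0.0683
gripper_force: 0.0
```

```bash
cat > v.py <<'E'
from h import *
for n in ("scene","top"):
    im,d=grab_frame(n); P=cloud(n,d); C=im.astype(int)
    for k in ("sound","hung"):
        print(n,k,[(round(r["score"],2),np.round(w(n,r["at"]),3).tolist()) for r in find_in(n,k)[:6] if abs(w(n,r["at"])[0]-.56)<.1])
    B=(C[...,0]-C[...,2]>50)
    q=(abs(P[...,1]+.207)<.055)&(P[...,0]>.45)&(P[...,0]<.7)&(P[...,2]>.06)&(P[...,2]<.26)
    for z in np.arange(.09,.26,.02):
        k=q&(abs(P[...,2]-z)<.01)
        if k.sum()>3: print(n,round(z,2),k.sum(),np.round(np.median(P[k],0),4),np.round(P[k].min(0),3),np.round(P[k].max(0),3))
E
python3 v.py
```

```text
scene sound []
scene hung [(0.77, [0.589, -0.32, 0.136])]
top sound [(0.5, [0.529, -0.215, 0.155])]
top hung []
top 0.11 33 [ 0.517  -0.2084  0.1124] [ 0.514 -0.245  0.102] [ 0.539 -0.161  0.12 ]
top 0.13 46 [ 0.5216 -0.2202  0.1282] [ 0.516 -0.245  0.12 ] [ 0.546 -0.162  0.14 ]
top 0.15 71 [ 0.5287 -0.2134  0.1506] [ 0.52  -0.246  0.141] [ 0.553 -0.162  0.16 ]
top 0.17 53 [ 0.5355 -0.2163  0.1701] [ 0.53  -0.246  0.16 ] [ 0.562 -0.163  0.179]
top 0.19 38 [ 0.5453 -0.1738  0.1846] [ 0.534 -0.239  0.18 ] [ 0.558 -0.165  0.198]
top 0.21 9 [ 0.5398 -0.2089  0.2074] [ 0.538 -0.215  0.201] [ 0.542 -0.204  0.216]
```

>>> arm_command([
  [[0, 0, 0], 0, -0.6],
  [[0, 0, 0], 0, -0.6],
  [[0, 0, 0], 0, -0.6],
  [[0, 0, 0], 0, -0.6],
  [[0, 0, 0], 0, -0.6],
  [[0, 0, 0], 0, -0.6],
  [[0, 0, 0], 0, -0.6],
  [[0, 0, 0], 0, -0.6],
  [[0, 0, 0], 0, -0.6],
  [[0, 0, 0], 0, -0.6],
])

```text
clock: 19.27
tcp_pos: [0.5501, -0.202, 0.2708]
tcp_rot: [[0.997, -0.073, -0.0], [-0.073, -0.997, 0.0], [-0.0, -0.0, -1.0]]
ft_force: [-1.1, 0.4, 0.1]
grip_width: 0.0684
gripper_force: 0.0
```

```bash
python3 v.py
```

```text
scene sound [(0.66, [0.634, -0.214, 0.158])]
scene hung [(0.72, [0.589, -0.322, 0.133])]
scene 0.11 115 [ 0.6468 -0.2117  0.1106] [ 0.641 -0.253  0.1  ] [ 0.652 -0.169  0.12 ]
scene 0.13 134 [ 0.6423 -0.2104  0.1294] [ 0.636 -0.253  0.12 ] [ 0.649 -0.169  0.14 ]
scene 0.15 147 [ 0.637  -0.2123  0.1501] [ 0.63  -0.252  0.14 ] [ 0.643 -0.169  0.16 ]
scene 0.17 142 [ 0.6314 -0.2096  0.1705] [ 0.608 -0.251  0.16 ] [ 0.638 -0.169  0.18 ]
scene 0.19 180 [ 0.624  -0.2129  0.185 ] [ 0.605 -0.251  0.18 ] [ 0.633 -0.167  0.2  ]
scene 0.21 49 [ 0.6232 -0.2095  0.2094] [ 0.619 -0.222  0.2  ] [ 0.627 -0.197  0.219]
top sound []
top hung []
```

It swings freely. Withdraw straight up and back, then let it settle.

>>> arm_command([
  [[-3, 0, -3], 0, -0.6],
  [[-4, 0, -12], 0, -0.6],
  [[-4, 0, -25], 0, -0.6],
  [[-4, 0, -45], 0, -0.6],
  [[-4, 0, -65], 0, -0.6],
  [[-15, 0, -85], 0, -0.6],
  [[-30, 0, -100], 0, -0.6],
  [[-50, 0, -110], 0, -0.6],
  [[-65, 0, -115], 0, -0.6],
  [[-70, 0, -115], 0, -0.6],
])

```text
clock: 20.4
tcp_pos: [0.4796, -0.1972, 0.39]
tcp_rot: [[0.997, -0.074, 0.005], [-0.074, -0.997, -0.003], [0.005, 0.002, -1.0]]
ft_force: [0.6, 0.2, 0.3]
grip_width: 0.0681
gripper_force: 0.0
```

>>> arm_command([
  [[0, 0, 0], 0, -0.6],
  [[0, 0, 0], 0, -0.6],
  [[0, 0, 0], 0, -0.6],
  [[0, 0, 0], 0, -0.6],
  [[0, 0, 0], 0, -0.6],
  [[0, 0, 0], 0, -0.6],
  [[0, 0, 0], 0, -0.6],
  [[0, 0, 0], 0, -0.6],
  [[0, 0, 0], 0, -0.6],
  [[0, 0, 0], 0, -0.6],
])

```text
clock: 21.23
tcp_pos: [0.4803, -0.1969, 0.3857]
tcp_rot: [[0.997, -0.073, -0.0], [-0.073, -0.997, 0.0], [-0.0, -0.0, -1.0]]
ft_force: [0.9, -0.4, 0.4]
grip_width: 0.0683
gripper_force: 0.0
```

>>> arm_command([
  [[0, 0, 0], 0, -0.6],
  [[0, 0, 0], 0, -0.6],
  [[0, 0, 0], 0, -0.6],
  [[0, 0, 0], 0, -0.6],
  [[0, 0, 0], 0, -0.6],
  [[0, 0, 0], 0, -0.6],
  [[0, 0, 0], 0, -0.6],
  [[0, 0, 0], 0, -0.6],
  [[0, 0, 0], 0, -0.6],
  [[0, 0, 0], 0, -0.6],
])

```text
clock: 22.07
tcp_pos: [0.4803, -0.1969, 0.3858]
tcp_rot: [[0.997, -0.073, -0.0], [-0.073, -0.997, -0.0], [-0.0, 0.0, -1.0]]
ft_force: [-0.4, 0.8, 0.4]
grip_width: 0.0684
gripper_force: 0.0
```

```bash
cat > sw.py <<'E'
from h import *
for i in range(12):
    im,d=grab_frame("scene"); P=cloud("scene",d); o=[]
    for yc in (-.209,-.322):
        q=(abs(P[...,1]-yc)<.05)&(P[...,0]>.5)&(P[...,0]<.7)
        r=[np.median(P[q&(abs(P[...,2]-z)<.01)],0) for z in (.12,.165)]
        k=q&(abs(P[...,2]-.13)<.03); o+=[round(r[0][0],4),round(np.degrees(np.arctan((r[0][0]-r[1][0])/.045)),1),np.round(P[k][:,1].min(),3),np.round(P[k][:,1].max(),3)]
    print(o)
print(arm.sense()["clock"])
E
python3 sw.py
```

```text
return _methods._mean(a, axis=axis, dtype=dtype,
  ret = um.true_divide(
Traceback (most recent call last):
  File "sw.py", line 7, in <module>
    k=q&(abs(P[...,2]-.13)<.03); o+=[round(r[0][0],4),round(np.degrees(np.arctan((r[0][0]-r[1][0])/.045)),1),np.round(P[k][:,1].min(),3),np.round(P[k][:,1].max(),3)]
                                                                                                                      ~~~~~~~~~~~~~^^
ValueError: zero-size array to reduction operation minimum which has no identity
```

```bash
cat > sw.py <<'E'
from h import *
u0,v0=[int(x) for x in proj("scene",[.59,-.21,.15])]; print(u0,v0)
ref=[grab_frame("scene")[0].astype(int)]
for i in range(9):
    ref.append(grab_frame("scene")[0].astype(int))
R=[r[v0-40:v0+50,u0-45:u0+30] for r in ref]
print("diff to first",[round(abs(r-R[0]).mean(),2) for r in R],"static noise",round(abs(ref[1][300:,300:]-ref[0][300:,300:]).mean(),2))
im,d=grab_frame("top"); P=cloud("top",d)
for yc in (-.21,-.322):
  q=(abs(P[...,1]-yc)<.055)&(P[...,0]>.5)&(P[...,0]<.58)&(P[...,2]>.08)&(P[...,2]<.29)
  for z in np.arange(.09,.29,.02):
    k=q&(abs(P[...,2]-z)<.01)
    if k.sum()>3: print(yc,round(z,2),k.sum(),np.round(np.median(P[k],0),4),np.round(P[k].min(0),3),np.round(P[k].max(0),3))
print(arm.sense()["clock"])
E
python3 sw.py
```

```text
206 245
diff to first [np.float64(0.0), np.float64(3.59), np.float64(5.4), np.float64(6.94), np.float64(8.03), np.float64(8.22), np.float64(7.93), np.float64(7.84), np.float64(7.86), np.float64(8.17)] static noise 2.06
-0.21 0.23 7 [ 0.5755 -0.2088  0.2267] [ 0.574 -0.216  0.221] [ 0.578 -0.197  0.234]
22.6667
```

Still swinging, so I'll wait.

>>> arm_command([
  [[0, 0, 0], 0, -0.6],
  [[0, 0, 0], 0, -0.6],
  [[0, 0, 0], 0, -0.6],
  [[0, 0, 0], 0, -0.6],
  [[0, 0, 0], 0, -0.6],
  [[0, 0, 0], 0, -0.6],
  [[0, 0, 0], 0, -0.6],
  [[0, 0, 0], 0, -0.6],
  [[0, 0, 0], 0, -0.6],
  [[0, 0, 0], 0, -0.6],
])

```text
clock: 23.5
tcp_pos: [0.4803, -0.1969, 0.3858]
tcp_rot: [[0.997, -0.073, -0.0], [-0.073, -0.997, -0.0], [-0.0, 0.0, -1.0]]
ft_force: [-0.0, 0.8, -0.4]
grip_width: 0.0682
gripper_force: 0.0
```

>>> arm_command([
  [[0, 0, 0], 0, -0.6],
  [[0, 0, 0], 0, -0.6],
  [[0, 0, 0], 0, -0.6],
  [[0, 0, 0], 0, -0.6],
  [[0, 0, 0], 0, -0.6],
  [[0, 0, 0], 0, -0.6],
  [[0, 0, 0], 0, -0.6],
  [[0, 0, 0], 0, -0.6],
  [[0, 0, 0], 0, -0.6],
  [[0, 0, 0], 0, -0.6],
])

```text
clock: 24.33
tcp_pos: [0.4803, -0.1969, 0.3858]
tcp_rot: [[0.997, -0.073, 0.0], [-0.073, -0.997, 0.0], [0.0, -0.0, -1.0]]
ft_force: [0.3, -0.3, -0.0]
grip_width: 0.0685
gripper_force: 0.0
```

>>> arm_command([
  [[0, 0, 0], 0, -0.6],
  [[0, 0, 0], 0, -0.6],
  [[0, 0, 0], 0, -0.6],
  [[0, 0, 0], 0, -0.6],
  [[0, 0, 0], 0, -0.6],
  [[0, 0, 0], 0, -0.6],
  [[0, 0, 0], 0, -0.6],
  [[0, 0, 0], 0, -0.6],
  [[0, 0, 0], 0, -0.6],
  [[0, 0, 0], 0, -0.6],
])

```text
clock: 25.17
tcp_pos: [0.4803, -0.1969, 0.3858]
tcp_rot: [[0.997, -0.073, 0.0], [-0.073, -0.997, -0.0], [0.0, 0.0, -1.0]]
ft_force: [0.0, -0.7, -0.5]
grip_width: 0.0684
gripper_force: 0.0
```

>>> arm_command([
  [[0, 0, 0], 0, -0.6],
  [[0, 0, 0], 0, -0.6],
  [[0, 0, 0], 0, -0.6],
  [[0, 0, 0], 0, -0.6],
  [[0, 0, 0], 0, -0.6],
  [[0, 0, 0], 0, -0.6],
  [[0, 0, 0], 0, -0.6],
  [[0, 0, 0], 0, -0.6],
  [[0, 0, 0], 0, -0.6],
  [[0, 0, 0], 0, -0.6],
])

```text
clock: 26.0
tcp_pos: [0.4803, -0.1969, 0.3858]
tcp_rot: [[0.997, -0.073, 0.0], [-0.073, -0.997, -0.0], [0.0, 0.0, -1.0]]
ft_force: [-1.4, 0.8, -0.1]
grip_width: 0.0687
gripper_force: 0.0
```

>>> arm_command([
  [[0, 0, 0], 0, -0.6],
  [[0, 0, 0], 0, -0.6],
  [[0, 0, 0], 0, -0.6],
  [[0, 0, 0], 0, -0.6],
  [[0, 0, 0], 0, -0.6],
  [[0, 0, 0], 0, -0.6],
  [[0, 0, 0], 0, -0.6],
  [[0, 0, 0], 0, -0.6],
  [[0, 0, 0], 0, -0.6],
  [[0, 0, 0], 0, -0.6],
])

```text
clock: 26.83
tcp_pos: [0.4803, -0.1969, 0.3858]
tcp_rot: [[0.997, -0.073, 0.0], [-0.073, -0.997, 0.0], [0.0, -0.0, -1.0]]
ft_force: [0.5, -0.1, 0.8]
grip_width: 0.0682
gripper_force: 0.0
```

>>> arm_command([
  [[0, 0, 0], 0, -0.6],
  [[0, 0, 0], 0, -0.6],
  [[0, 0, 0], 0, -0.6],
  [[0, 0, 0], 0, -0.6],
  [[0, 0, 0], 0, -0.6],
  [[0, 0, 0], 0, -0.6],
  [[0, 0, 0], 0, -0.6],
  [[0, 0, 0], 0, -0.6],
  [[0, 0, 0], 0, -0.6],
  [[0, 0, 0], 0, -0.6],
])

```text
clock: 27.67
tcp_pos: [0.4803, -0.1969, 0.3858]
tcp_rot: [[0.997, -0.073, -0.0], [-0.073, -0.997, 0.0], [-0.0, -0.0, -1.0]]
ft_force: [0.1, -0.2, -1.0]
grip_width: 0.0681
gripper_force: 0.0
```

```bash
python3 sw.py; python3 - <<'E'
from h import *
# hook edges/tape by colour through the cover (rail-top plane)
for n in ("scene","top"):
    C=sum(grab_frame(n)[0].astype(float) for _ in range(2))/2; c,f=K(n)
    Cc=-np.array(c["R"]).T@np.array(c["t"]); v,u=np.mgrid[:384,:512]
    ray=np.stack([(u-c["cx"])/f,(v-c["cy"])/f,np.ones((384,512))],-1)@np.array(c["R"])
    H=Cc+ray*((.301-Cc[2])/ray[...,2])[...,None]
    for a in np.arange(-.236,-.175,.004):
        x=H[...,0]-(.5974+.074*a); row=[]
        for xo in (-.018,-.006,.006,.012): 
            m=(abs(H[...,1]-a)<.003)&(abs(x-xo)<.004); row.append(np.round(C[m].mean(0)).astype(int).tolist())
        print(n,round(a,3),row)
    for k in ("hung","oil_tin","chipped_a"): print(n,k,[(round(r["score"],2),np.round(w(n,r["at"]),3).tolist()) for r in find_in(n,k)[:3]])
E
```

```text
206 245
diff to first [np.float64(0.0), np.float64(4.2), np.float64(5.71), np.float64(6.54), np.float64(6.86), np.float64(6.88), np.float64(6.79), np.float64(6.3), np.float64(5.28), np.float64(3.79)] static noise 2.07
-0.21 0.09 6 [ 0.5554 -0.1647  0.0963] [ 0.548 -0.227  0.092] [ 0.563 -0.164  0.098]
-0.21 0.11 36 [ 0.5513 -0.1894  0.1135] [ 0.546 -0.232  0.103] [ 0.573 -0.165  0.12 ]
-0.21 0.13 38 [ 0.5526 -0.1902  0.1337] [ 0.548 -0.23   0.12 ] [ 0.577 -0.164  0.139]
-0.21 0.15 55 [ 0.5563 -0.1955  0.1474] [ 0.551 -0.226  0.14 ] [ 0.569 -0.164  0.159]
-0.21 0.17 52 [ 0.5675 -0.1788  0.1762] [ 0.557 -0.222  0.161] [ 0.58  -0.164  0.18 ]
-0.21 0.19 54 [ 0.567  -0.1861  0.184 ] [ 0.553 -0.215  0.18 ] [ 0.579 -0.165  0.2  ]
-0.21 0.21 24 [ 0.5591 -0.2015  0.2119] [ 0.556 -0.216  0.201] [ 0.578 -0.193  0.219]
-0.21 0.23 25 [ 0.5667 -0.1977  0.2255] [ 0.558 -0.213  0.222] [ 0.579 -0.194  0.239]
-0.21 0.25 11 [ 0.5624 -0.204   0.2481] [ 0.561 -0.211  0.242] [ 0.566 -0.195  0.259]
-0.21 0.27 12 [ 0.5653 -0.2018  0.2655] [ 0.564 -0.209  0.26 ] [ 0.568 -0.197  0.276]
28.2167
scene -0.236 [[
[... 2128 characters left out ...]
7, 236]]
top -0.2 [[214, 134, 129], [246, 111, 104], [238, 177, 174], [227, 236, 235]]
top -0.196 [[201, 175, 172], [221, 200, 201], [205, 199, 197], [207, 210, 208]]
top -0.192 [[194, 194, 190], [206, 213, 215], [184, 180, 175], [183, 178, 172]]
top -0.188 [[233, 217, 190], [208, 213, 213], [186, 182, 177], [182, 172, 164]]
top -0.184 [[241, 218, 182], [207, 212, 212], [188, 185, 181], [186, 173, 164]]
top -0.18 [[210, 188, 155], [206, 210, 210], [185, 177, 170], [189, 175, 165]]
top -0.176 [[197, 168, 135], [204, 207, 207], [188, 179, 171], [192, 177, 166]]
top hung []
top oil_tin []
top chipped_a [(0.89, [0.465, 0.377, 0.109]), (0.75, [0.464, 0.18, 0.106]), (0.38, [0.577, -0.192, 0.165])]
```

The hook strap spans y -0.217 to -0.196 against the tape's -0.217 to -0.195, so it is centred. It still swings by a few degrees, so I'll wait more and track the amplitude.

>>> arm_command([
  [[0, 0, 0], 0, -0.6],
  [[0, 0, 0], 0, -0.6],
  [[0, 0, 0], 0, -0.6],
  [[0, 0, 0], 0, -0.6],
  [[0, 0, 0], 0, -0.6],
  [[0, 0, 0], 0, -0.6],
  [[0, 0, 0], 0, -0.6],
  [[0, 0, 0], 0, -0.6],
  [[0, 0, 0], 0, -0.6],
  [[0, 0, 0], 0, -0.6],
])

```text
clock: 29.55
tcp_pos: [0.4803, -0.1969, 0.3858]
tcp_rot: [[0.997, -0.073, -0.0], [-0.073, -0.997, 0.0], [-0.0, -0.0, -1.0]]
ft_force: [-0.1, -0.3, 0.1]
grip_width: 0.0686
gripper_force: 0.0
```

>>> arm_command([
  [[0, 0, 0], 0, -0.6],
  [[0, 0, 0], 0, -0.6],
  [[0, 0, 0], 0, -0.6],
  [[0, 0, 0], 0, -0.6],
  [[0, 0, 0], 0, -0.6],
  [[0, 0, 0], 0, -0.6],
  [[0, 0, 0], 0, -0.6],
  [[0, 0, 0], 0, -0.6],
  [[0, 0, 0], 0, -0.6],
  [[0, 0, 0], 0, -0.6],
])

```text
clock: 30.38
tcp_pos: [0.4803, -0.1969, 0.3858]
tcp_rot: [[0.997, -0.073, -0.0], [-0.073, -0.997, 0.0], [-0.0, -0.0, -1.0]]
ft_force: [0.5, -0.4, 0.1]
grip_width: 0.0684
gripper_force: 0.0
```

```bash
cat > am.py <<'E'
from h import *
import scipy.ndimage as nd
T=[];I=[]
u0,v0=[int(x) for x in proj("scene",[.59,-.21,.15])]
for i in range(20):
    T.append(arm.sense()["clock"]); I.append(grab_frame("scene")[0].astype(np.float32).mean(-1)[v0-40:v0+50,u0-45:u0+30])
# image shift of the visible plaque area between frames: flow around moving pixels
A=np.array(I); M=A-A.mean(0); U,S,V=np.linalg.svd(M.reshape(len(A),-1),full_matrices=False)
print(np.round(T,2)[[0,-1]],"sv",np.round(S[:4]),np.round(U[:,0]*S[0]).astype(int).tolist())
fl=[cv2.calcOpticalFlowFarneback(A[0].astype(np.uint8),a.astype(np.uint8),None,.5,2,15,5,5,1.1,0) for a in A]
mv=np.abs(np.array(fl)).sum(-1).mean(0); k=mv>np.percentile(mv,85)
print("flow px",[round(float(f[k][:,1].mean()),2) for f in fl],[round(float(f[k][:,0].mean()),2) for f in fl])
E
python3 am.py
```

```text
[30.38 31.33] sv [1787. 1006.  635.  484.] [-331, -12, 272, 458, 484, 482, 483, 386, 126, -158, -424, -532, -545, -545, -529, -421, -157, 122, 366, 473]
flow px [-0.0, -2.56, -5.81, -4.48, -0.99, -0.97, -2.05, -6.49, -4.62, -1.23, 0.81, 3.12, 4.38, 4.41, 3.14, 0.76, -1.17, -4.41, -6.31, -3.57] [-0.0, -0.95, -1.65, -4.03, -4.64, -5.15, -4.18, -2.23, -1.28, -0.6, 0.34, 1.12, 1.53, 1.18, 0.86, 0.4, -0.65, -1.57, -1.97, -3.28]
```

>>> arm_command([
  [[0, 0, 0], 0, -0.6],
  [[0, 0, 0], 0, -0.6],
  [[0, 0, 0], 0, -0.6],
  [[0, 0, 0], 0, -0.6],
  [[0, 0, 0], 0, -0.6],
  [[0, 0, 0], 0, -0.6],
  [[0, 0, 0], 0, -0.6],
  [[0, 0, 0], 0, -0.6],
  [[0, 0, 0], 0, -0.6],
  [[0, 0, 0], 0, -0.6],
])

```text
clock: 32.22
tcp_pos: [0.4803, -0.1969, 0.3858]
tcp_rot: [[0.997, -0.073, 0.0], [-0.073, -0.997, -0.0], [0.0, 0.0, -1.0]]
ft_force: [0.6, -0.1, -0.2]
grip_width: 0.0685
gripper_force: 0.0
```

>>> arm_command([
  [[0, 0, 0], 0, -0.6],
  [[0, 0, 0], 0, -0.6],
  [[0, 0, 0], 0, -0.6],
  [[0, 0, 0], 0, -0.6],
  [[0, 0, 0], 0, -0.6],
  [[0, 0, 0], 0, -0.6],
  [[0, 0, 0], 0, -0.6],
  [[0, 0, 0], 0, -0.6],
  [[0, 0, 0], 0, -0.6],
  [[0, 0, 0], 0, -0.6],
])

```text
clock: 33.05
tcp_pos: [0.4803, -0.1969, 0.3858]
tcp_rot: [[0.997, -0.073, -0.0], [-0.073, -0.997, 0.0], [-0.0, -0.0, -1.0]]
ft_force: [-0.2, -0.5, -0.3]
grip_width: 0.0685
gripper_force: 0.0
```

>>> arm_command([
  [[0, 0, 0], 0, -0.6],
  [[0, 0, 0], 0, -0.6],
  [[0, 0, 0], 0, -0.6],
  [[0, 0, 0], 0, -0.6],
  [[0, 0, 0], 0, -0.6],
  [[0, 0, 0], 0, -0.6],
  [[0, 0, 0], 0, -0.6],
  [[0, 0, 0], 0, -0.6],
  [[0, 0, 0], 0, -0.6],
  [[0, 0, 0], 0, -0.6],
])

```text
clock: 33.88
tcp_pos: [0.4803, -0.1969, 0.3858]
tcp_rot: [[0.997, -0.073, 0.0], [-0.073, -0.997, -0.0], [0.0, 0.0, -1.0]]
ft_force: [0.2, 0.4, -0.5]
grip_width: 0.0685
gripper_force: 0.0
```

>>> arm_command([
  [[0, 0, 0], 0, -0.6],
  [[0, 0, 0], 0, -0.6],
  [[0, 0, 0], 0, -0.6],
  [[0, 0, 0], 0, -0.6],
  [[0, 0, 0], 0, -0.6],
  [[0, 0, 0], 0, -0.6],
  [[0, 0, 0], 0, -0.6],
  [[0, 0, 0], 0, -0.6],
  [[0, 0, 0], 0, -0.6],
  [[0, 0, 0], 0, -0.6],
])

```text
clock: 34.72
tcp_pos: [0.4803, -0.1969, 0.3858]
tcp_rot: [[0.997, -0.073, -0.0], [-0.073, -0.997, 0.0], [-0.0, -0.0, -1.0]]
ft_force: [-0.1, -0.2, -0.5]
grip_width: 0.0684
gripper_force: 0.0
```

>>> arm_command([
  [[0, 0, 0], 0, -0.6],
  [[0, 0, 0], 0, -0.6],
  [[0, 0, 0], 0, -0.6],
  [[0, 0, 0], 0, -0.6],
  [[0, 0, 0], 0, -0.6],
  [[0, 0, 0], 0, -0.6],
  [[0, 0, 0], 0, -0.6],
  [[0, 0, 0], 0, -0.6],
  [[0, 0, 0], 0, -0.6],
  [[0, 0, 0], 0, -0.6],
])

```text
clock: 35.55
tcp_pos: [0.4803, -0.1969, 0.3858]
tcp_rot: [[0.997, -0.073, -0.0], [-0.073, -0.997, 0.0], [-0.0, -0.0, -1.0]]
ft_force: [-0.5, -0.3, -0.1]
grip_width: 0.0681
gripper_force: 0.0
```

```bash
python3 am.py
```

```text
[35.55 36.5 ] sv [1412.  633.  452.  356.] [-268, -336, -345, -336, -267, -62, 152, 313, 427, 461, 463, 447, 374, 232, 69, -135, -282, -319, -319, -268]
flow px [-0.0, 0.57, 0.84, 0.53, -0.02, -1.07, -2.23, -4.15, -5.5, -6.06, -6.02, -5.64, -4.86, -3.28, -1.79, -0.75, 0.1, 0.4, 0.35, -0.03] [0.0, 0.2, 0.31, 0.13, -0.03, -0.35, -0.85, -1.56, -1.41, -1.57, -1.74, -1.61, -1.48, -1.13, -0.34, -0.23, -0.13, 0.07, 0.05, 0.05]
```

```bash
python3 - <<'E'
from h import *
rz=.297;y=-.21
for r in (.12,.16,.20):
    a=np.array(proj("scene",[.585-r*np.sin(.05),y,rz-r*np.cos(.05)]));b=np.array(proj("scene",[.585+r*np.sin(.05),y,rz-r*np.cos(.05)]))
    print(r,(b-a)/np.degrees(.1),"px per deg")
E
```

```text
0.12 [0.20367691 0.58289343] px per deg
0.16 [0.26557666 0.76473546] px per deg
0.2 [0.32477617 0.9405503 ] px per deg
```

The swing decays too slowly (about 4.6° now). I'll damp it by turning the tool 90° so that one open finger's back faces the plaque below cover height, then use it as a soft stop and back off slowly.

>>> arm_command([
  [[0, 1, 10], -7, -1],
  [[0, 2, 22], -14, -1],
  [[0, 3, 38], -21, -1],
  [[0, 4, 55], -28, -1],
  [[0, 5, 72], -35, -1],
  [[0, 6, 88], -42, -1],
  [[0, 7, 104], -49, -1],
  [[0, 8, 120], -56, -1],
  [[0, 9, 135], -63, -1],
  [[0, 10, 150], -70, -1],
])

```text
clock: 37.38
tcp_pos: [0.4795, -0.2069, 0.235]
tcp_rot: [[0.404, 0.915, -0.0], [0.915, -0.404, 0.0], [0.0, -0.0, -1.0]]
ft_force: [0.6, 0.0, 0.2]
grip_width: 0.0854
gripper_force: 0.0
```

>>> arm_command([
  [[0, 0, 15], -7, -1],
  [[0, 0, 30], -14, -1],
  [[0, 0, 45], -20, -1],
  [[0, 0, 60], -20, -1],
  [[0, 0, 74], -20, -1],
  [[0, 0, 86], -20, -1],
  [[0, 0, 95], -20, -1],
  [[0, 0, 100], -20, -1],
  [[0, 0, 100], -20, -1],
  [[0, 0, 100], -20, -1],
])

```text
clock: 38.22
tcp_pos: [0.4797, -0.207, 0.136]
tcp_rot: [[0.073, 0.997, 0.0], [0.997, -0.073, -0.0], [-0.0, 0.0, -1.0]]
ft_force: [-0.2, 0.3, 0.5]
grip_width: 0.0853
gripper_force: 0.0
```

```bash
python3 - <<'E'
from h import *
s=arm.sense(); t=s["tcp_pos"]; print(t,np.round(s["tcp_rot"],3),s["joint_pos"],s["clock"])
im,d=grab_frame("top"); P=cloud("top",d); C=im.astype(int)
q=(abs(P[...,1]+.207)<.06)&(P[...,0]>.44)&(P[...,0]<.6)&(C.max(-1)-C.min(-1)<25)&(C.max(-1)<110)
for z in np.arange(.1,.4,.02):
    k=q&(abs(P[...,2]-z)<.01)
    if k.sum()>3: print("dark",round(z,2),k.sum(),np.round(P[k].min(0),3),np.round(P[k].max(0),3))
E
```

```text
[ 0.47973419 -0.2069614   0.13596492] [[ 0.073  0.997  0.   ]
 [ 0.997 -0.073 -0.   ]
 [-0.     0.    -1.   ]] [-4.54965475e-01  7.84573335e-02  2.04321279e+00  6.12271696e-06
  1.01979365e+00 -3.81658414e-01] 38.2167
dark 0.2 15 [ 0.441 -0.202  0.19 ] [ 0.452 -0.19   0.209]
dark 0.24 9 [ 0.442 -0.215  0.233] [ 0.453 -0.185  0.248]
dark 0.26 7 [ 0.443 -0.2    0.251] [ 0.451 -0.185  0.269]
dark 0.28 10 [ 0.442 -0.209  0.273] [ 0.454 -0.183  0.289]
dark 0.32 5 [ 0.443 -0.224  0.323] [ 0.451 -0.189  0.327]
dark 0.34 9 [ 0.444 -0.204  0.334] [ 0.454 -0.185  0.348]
dark 0.36 12 [ 0.443 -0.209  0.352] [ 0.456 -0.183  0.367]
dark 0.38 14 [ 0.444 -0.202  0.371] [ 0.46  -0.18   0.387]
dark 0.4 5 [ 0.446 -0.195  0.392] [ 0.456 -0.182  0.397]
```

>>> arm_command([
  [[0, 6, 0], 0, -1],
  [[0, 12, 0], 0, -1],
  [[0, 17, 0], 0, -1],
  [[0, 21, 0], 0, -1],
  [[0, 24, 0], 0, -1],
  [[0, 26, 0], 0, -1],
  [[0, 28, 0], 0, -1],
  [[0, 30, 0], 0, -1],
  [[0, 31, 0], 0, -1],
  [[0, 32, 0], 0, -1],
])

```text
clock: 39.1
tcp_pos: [0.5113, -0.2092, 0.1356]
tcp_rot: [[0.073, 0.997, -0.0], [0.997, -0.073, 0.0], [0.0, -0.001, -1.0]]
ft_force: [-0.9, 0.6, 0.2]
grip_width: 0.0853
gripper_force: 0.0
```

```bash
sed -i 's/range(20)/range(10)/' am.py; python3 am.py; python3 -c "
from h import *
print(arm.sense()['tcp_pos'])"
```

```text
[39.1  39.55] sv [225. 184. 174. 173.] [-69, -156, -80, 5, 48, 48, 57, 52, 51, 46]
flow px [-0.0, -0.03, -0.02, 0.0, 0.05, 0.05, -0.01, 0.07, 0.07, 0.02] [0.02, 0.14, -0.02, -0.15, -0.22, -0.26, -0.07, -0.27, -0.22, -0.18]
[ 0.51130513 -0.20917621  0.13570359]
```

The swing has stopped (image flow ≈ 0). Back off slowly so the plaque follows to its rest position.

>>> arm_command([
  [[0, -0.3, 0], 0, -1],
  [[0, -0.6, 0], 0, -1],
  [[0, -0.9, 0], 0, -1],
  [[0, -1.2, 0], 0, -1],
  [[0, -1.6, 0], 0, -1],
  [[0, -2, 0], 0, -1],
  [[0, -2.5, 0], 0, -1],
  [[0, -3, 0], 0, -1],
  [[0, -3.5, 0], 0, -1],
  [[0, -4, 0], 0, -1],
])

```text
clock: 40.43
tcp_pos: [0.5075, -0.2089, 0.1359]
tcp_rot: [[0.073, 0.997, 0.0], [0.997, -0.073, -0.0], [-0.0, 0.0, -1.0]]
ft_force: [-0.6, 0.3, -0.4]
grip_width: 0.0854
gripper_force: 0.0
```

>>> arm_command([
  [[0, -0.5, 0], 0, -1],
  [[0, -1, 0], 0, -1],
  [[0, -1.5, 0], 0, -1],
  [[0, -2, 0], 0, -1],
  [[0, -2.5, 0], 0, -1],
  [[0, -3, 0], 0, -1],
  [[0, -3.5, 0], 0, -1],
  [[0, -4, 0], 0, -1],
  [[0, -4.5, 0], 0, -1],
  [[0, -5, 0], 0, -1],
])

```text
clock: 41.27
tcp_pos: [0.5024, -0.2085, 0.1358]
tcp_rot: [[0.073, 0.997, 0.0], [0.997, -0.073, 0.0], [0.0, 0.0, -1.0]]
ft_force: [-0.3, -0.1, 0.6]
grip_width: 0.0852
gripper_force: 0.0
```

```bash
sed -i 's/range(10)/range(14)/' am.py; python3 am.py
```

```text
[41.27 41.92] sv [191. 177. 172. 172.] [-21, -136, -88, -18, -15, 19, 28, 32, 39, 39, 21, 34, 28, 39]
flow px [-0.0, 0.07, 0.05, -0.0, 0.03, -0.0, 0.0, -0.02, -0.03, -0.01, -0.0, -0.02, -0.0, -0.02] [0.01, -0.16, -0.1, -0.0, -0.0, 0.03, 0.03, 0.01, 0.11, 0.08, -0.01, 0.09, 0.11, 0.09]
```

>>> arm_command([
  [[0, -1, 0], 0, -1],
  [[0, -2, 0], 0, -1],
  [[0, -4, 0], 0, -1],
  [[0, -6, 0], 0, -1],
  [[0, -9, 0], 0, -1],
  [[0, -12, 0], 0, -1],
  [[0, -14, 0], 0, -1],
  [[0, -15, 0], 0, -1],
  [[0, -15, 0], 0, -1],
  [[0, -15, 0], 0, -1],
])

```text
clock: 42.8
tcp_pos: [0.4875, -0.2075, 0.1359]
tcp_rot: [[0.073, 0.997, 0.0], [0.997, -0.073, -0.0], [-0.0, 0.0, -1.0]]
ft_force: [0.9, 0.2, 0.2]
grip_width: 0.0855
gripper_force: 0.0
```

```bash
sed -i 's/range(14)/range(10)/' am.py; python3 am.py; python3 - <<'E'
from h import *
C=grab_frame("scene")[0].astype(float); n="scene"; c,f=K(n)
Cc=-np.array(c["R"]).T@np.array(c["t"]); v,u=np.mgrid[:384,:512]
ray=np.stack([(u-c["cx"])/f,(v-c["cy"])/f,np.ones((384,512))],-1)@np.array(c["R"])
H=Cc+ray*((.301-Cc[2])/ray[...,2])[...,None]
for a in np.arange(-.228,-.183,.004):
    x=H[...,0]-(.5974+.074*a); print(round(a,3),[np.round(C[(abs(H[...,1]-a)<.003)&(abs(x-xo)<.004)].mean(0)).astype(int).tolist() for xo in (-.018,.006,.012)])
for k in ("hung","oil_tin","chipped_a","sound"): print(k,[(round(r["score"],2),np.round(w(n,r["at"]),3).tolist()) for r in find_in(n,k)[:4]])
s=arm.sense(); print(s["clock"],s["tcp_pos"],s["ft_force"])
E
```

```text
[42.8  43.25] sv [506. 276. 217. 199.] [-217, -87, 84, 178, 196, 182, 99, -41, -166, -228]
flow px [-0.0, 0.5, 0.95, 1.19, 1.32, 1.2, 0.96, 0.71, 0.24, -0.18] [0.0, 0.09, 0.01, 0.15, 0.13, 0.09, 0.01, -0.07, -0.1, -0.13]
-0.228 [[138, 149, 151], [216, 223, 223], [217, 224, 223]]
-0.224 [[138, 149, 152], [216, 224, 224], [219, 219, 218]]
-0.22 [[141, 139, 140], [221, 190, 189], [223, 177, 175]]
-0.216 [[170, 59, 57], [227, 203, 200], [227, 204, 201]]
-0.212 [[211, 40, 38], [228, 234, 230], [228, 233, 230]]
-0.208 [[247, 55, 51], [228, 233, 230], [227, 232, 230]]
-0.204 [[249, 55, 51], [229, 235, 232], [229, 233, 231]]
-0.2 [[249, 53, 49], [230, 235, 233], [229, 233, 231]]
-0.196 [[246, 70, 65], [225, 229, 228], [220, 226, 226]]
-0.192 [[182, 145, 137], [212, 221, 221], [218, 224, 224]]
-0.188 [[150, 166, 157], [215, 222, 223], [220, 224, 225]]
-0.184 [[161, 155, 145], [215, 222, 223], [217, 223, 223]]
hung [(0.79, [0.588, -0.324, 0.137]), (0.51, [0.59, -0.21, 0.136])]
oil_tin []
chipped_a [(0.83, [0.49, 0.375, 0.153]), (0.66, [0.494, 0.175, 0.158])]
sound [(0.84, [0.592, -0.209, 0.135]), (0.67, [0.731, 0.283, 0.022]), (0.57, [0.234, 0.297, 0.024])]
43.55 [ 0.48751696 -0.20742395  0.13576778] [ 0.63300679 -0.38928282  1.30698621]
```

A residual ~1° swing came from the faster last leg. The rest position lies between TCP x 0.502 and 0.488, so I'll repeat the stop and back off slowly through it.

>>> arm_command([
  [[0, 3, 0], 0, -1],
  [[0, 6, 0], 0, -1],
  [[0, 8, 0], 0, -1],
  [[0, 9.5, 0], 0, -1],
  [[0, 11, 0], 0, -1],
  [[0, 12, 0], 0, -1],
  [[0, 12, 0], 0, -1],
  [[0, 12, 0], 0, -1],
  [[0, 12, 0], 0, -1],
  [[0, 12, 0], 0, -1],
])

```text
clock: 44.38
tcp_pos: [0.4994, -0.2083, 0.1358]
tcp_rot: [[0.073, 0.997, -0.0], [0.997, -0.073, 0.0], [0.0, -0.0, -1.0]]
ft_force: [-0.9, 1.1, 0.8]
grip_width: 0.0852
gripper_force: 0.0
```

>>> arm_command([
  [[0, -0.3, 0], 0, -1],
  [[0, -0.7, 0], 0, -1],
  [[0, -1.2, 0], 0, -1],
  [[0, -1.7, 0], 0, -1],
  [[0, -2.2, 0], 0, -1],
  [[0, -2.7, 0], 0, -1],
  [[0, -3.2, 0], 0, -1],
  [[0, -3.7, 0], 0, -1],
  [[0, -4.2, 0], 0, -1],
  [[0, -4.7, 0], 0, -1],
])

```text
clock: 45.22
tcp_pos: [0.4948, -0.208, 0.1358]
tcp_rot: [[0.073, 0.997, -0.0], [0.997, -0.073, 0.0], [0.0, -0.0, -1.0]]
ft_force: [0.5, -0.1, 0.1]
grip_width: 0.0857
gripper_force: 0.0
```

>>> arm_command([
  [[0, -0.5, 0], 0, -1],
  [[0, -1, 0], 0, -1],
  [[0, -1.5, 0], 0, -1],
  [[0, -2, 0], 0, -1],
  [[0, -2.5, 0], 0, -1],
  [[0, -3, 0], 0, -1],
  [[0, -3.5, 0], 0, -1],
  [[0, -4, 0], 0, -1],
  [[0, -4.5, 0], 0, -1],
  [[0, -5, 0], 0, -1],
])

```text
clock: 46.05
tcp_pos: [0.4898, -0.2076, 0.1358]
tcp_rot: [[0.073, 0.997, 0.0], [0.997, -0.073, -0.0], [-0.0, 0.0, -1.0]]
ft_force: [0.4, 0.2, 0.3]
grip_width: 0.0854
gripper_force: 0.0
```

>>> arm_command([
  [[0, -0.6, 0], 0, -1],
  [[0, -1.2, 0], 0, -1],
  [[0, -1.8, 0], 0, -1],
  [[0, -2.4, 0], 0, -1],
  [[0, -3, 0], 0, -1],
  [[0, -5, 0], 0, -1],
  [[0, -8, 0], 0, -1],
  [[0, -11, 0], 0, -1],
  [[0, -12, 0], 0, -1],
  [[0, -12, 0], 0, -1],
])

```text
clock: 46.88
tcp_pos: [0.4774, -0.2067, 0.1357]
tcp_rot: [[0.073, 0.997, -0.0], [0.997, -0.073, 0.0], [0.0, -0.0, -1.0]]
ft_force: [0.3, 0.2, 0.1]
grip_width: 0.0852
gripper_force: 0.0
```

```bash
python3 am.py
```

```text
[46.88 47.33] sv [184. 175. 172. 171.] [-116, -93, -43, 18, 27, 46, 46, 31, 30, 54]
flow px [-0.0, -0.01, 0.03, 0.02, 0.0, 0.01, 0.01, 0.04, 0.04, -0.02] [-0.0, 0.03, 0.05, 0.04, 0.1, 0.1, 0.06, 0.05, 0.05, 0.11]
```

```bash
python3 -c "
from h import *
print(arm.job_done()); print(arm.sense()['clock'])"
```

```text
the job is handed in; nothing more can be done
None
the job is handed in; nothing more can be done
```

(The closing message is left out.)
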